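Make up two press-change kits

TASK

Make up the two press-change kits from the steel fittings in the middle of the bench. In the low divided tray, set the large clamp ring in the larger compartment and the tee nut in the smaller one; in the dust box, set the hex nut in the open pocket and push the flanged bush down through the sprung flap into the covered compartment, so that the flap springs shut over it. Set the ring and both nuts down flat, the way up they stand now, without dropping them, and leave the small spacer ring, the grease pot and the wrench alone.

Things in the scene. Friction and masses are not known exactly. Their poses are not given: they have to be found in the camera images.
- clamp_ring: large plain steel ring lying flat on the bench: outside diameter 56 mm, hole 28 mm, height 28 mm, 0.3 to 0.45 kg. Origin: centre of its underside; z up.
- tee_nut: steel T-slot nut standing on its wide base, neck up: base 40 x 40 x 12 mm high; on it a neck 20 mm wide (along its own x), 40 mm long (along its own y) and 20 mm high; 32 mm high in all, about 0.25 kg. A dark tapped hole of 12 mm in the top. Origin: centre of its underside; z up.
- hex_nut: large steel hexagon nut lying flat: 46 mm across flats (53 across corners), 28 mm high, about 0.28 kg, with a 28 mm dark bore seen from above. Origin: centre of its underside; z up; its own x axis is square to one pair of flats (other pairs every 60 degrees).
- bush: small round steel bush standing on its flange: flange 30 mm in diameter and 6 mm thick at the bottom, round body 24 mm in diameter above it, 36 mm high in all, about 0.12 kg, with a dark 10 mm bore in the top. Origin: centre of the flange's underside; z up along its axis.
- spacer: small flat steel spacer ring, 34 mm outside, hole 18 mm, 12 mm high, lying among the stock. It belongs to no kit: leave it. Origin: centre of its underside.
- tray: low green tray, fixed, 177 mm (its x) by 100 mm (its y); walls and divider 5 mm thick, top 14 mm above the bench, floor 4 mm thick. Origin: centre of its underside, on the bench. Larger compartment (inside 90 x 90 mm) centred at x -38.5 mm, y 0; smaller one (inside 72 mm along x, 90 along y) centred at x +47.5 mm, y 0; divider at x +9 mm.
- dust_box: green box, fixed, 174 mm (x) by 100 mm (y), walls 5, floor 4 mm thick. Origin: centre of its underside, on the bench. -x part: open pocket, inside 111 mm (x) by 90 mm (y), walls 14 mm above the bench, centred at x -26.5 mm, y 0. +x part: covered compartment, a tower 92 mm high; its mouth, 48 mm (x) by 90 mm (y), centred at x +58 mm, y 0, is closed by the flap.
- flap (a joint): metal flap, 46 x 87 x 2 mm, closing the tower's mouth, top face 89 mm above the bench; hinged along the edge at x +82 mm of the dust box (hinge line along the box's y); free edge at the pocket side. 0 rad shut (level), grows swinging down to 1.55 (hanging, its edge 42 mm above the bench). A light spring (0.02 to 0.045 N m) shuts it; a push of 2 to 5 N opens it.
- grease_pot: upright white pot with a black lid, 60 mm in diameter, 85 mm high, beyond the stock; bystander. Origin: centre of its underside.
- wrench: steel wrench lying flat beyond the stock, long axis along its own x; bystander. Origin: near its middle, on the bench.
Not all that is in view belongs to the job. What is shaped like the clamp_ring but green or yellow is not meant. Leave any blue or orange look-alike of the bush alone.

How it is judged (in metres and radians):
At the end, for the whole second after the job is handed in: Ring in the large compartment, tee nut in the small one, hex nut in the open pocket: on the floor (within 5 mm), upright within 0.12 rad, at rest; the bush at rest in the covered compartment in any attitude, flap shut (under 0.1 rad); spacer within 20 mm of its start (x of clamp_ring in the frame of tray between -0.0585 and -0.0185 m and y of clamp_ring in the frame of tray between -0.02 and 0.02 m and z of each of clamp_ring, tee_nut in the frame of tray below 0.009 m and angle between each of clamp_ring, tee_nut, hex_nut's own z axis and vertical below 0.12 rad and linear speed of each of clamp_ring, tee_nut, hex_nut below 0.02 m/s and x of tee_nut in the frame of tray between 0.0255 and 0.0695 m and y of tee_nut in the frame of tray between -0.028 and 0.028 m and x of hex_nut in the frame of dust_box between -0.0615 and 0.0085 m and y of hex_nut in the frame of dust_box between -0.024 and 0.024 m and z of hex_nut in the frame of dust_box below 0.009 m and x of bush in the frame of dust_box between 0.033 and 0.083 m and y of bush in the frame of dust_box between -0.047 and 0.047 m and z of bush in the frame of dust_box below 0.05 m and linear speed of bush below 0.03 m/s and value of joint flap below 0.1 rad and distance of spacer from where it was at the start of the episode below 0.02 m); the robot touches nothing.
It fails at once if the clamp ring is dropped in (faster than 0.6 m/s within 25 mm of the floor of its kit) (x of clamp_ring in the frame of tray between -0.09 and 0.09 m and y of clamp_ring in the frame of tray between -0.06 and 0.06 m and z of clamp_ring in the frame of tray below 0.029 m and linear speed of clamp_ring above 0.6 m/s).
It fails at once if the tee nut is dropped in (faster than 0.6 m/s within 25 mm of the floor of its kit) (x of tee_nut in the frame of tray between -0.09 and 0.09 m and y of tee_nut in the frame of tray between -0.06 and 0.06 m and z of tee_nut in the frame of tray below 0.029 m and linear speed of tee_nut above 0.6 m/s).
It fails at once if the hex nut is dropped in (faster than 0.6 m/s within 25 mm of the floor of its kit) (x of hex_nut in the frame of dust_box between -0.09 and 0.09 m and y of hex_nut in the frame of dust_box between -0.06 and 0.06 m and z of hex_nut in the frame of dust_box below 0.029 m and linear speed of hex_nut above 0.6 m/s).
It fails at once if the spacer, the grease pot or the wrench is moved by more than 20 mm, or the pot tipped (distance of any of spacer, grease_pot, wrench from where it was at the start of the episode above 0.02 m or angle between grease_pot's own z axis and vertical above 0.3 rad).
It also fails if it takes over 93 s, if anything falls off the work surface, if the arm or the gripper's body presses on something with over 40 N, if the wrist force passes 120 N, or if a joint passes its speed limit or range.

ROBOT

A 6-joint arm with a two-finger parallel gripper is mounted at the origin on the work surface. World frame = base frame: x ahead of the robot, y to its left, z up, the work surface at z = 0. Lengths are in mm, angles in rad, forces in N, time in s.
With the tool pointing down it reaches from about 250 to 725 mm from the base axis. Payload 9.7 kg.
Tool frame: the origin (TCP) lies at the very end of the fingers, on their centre line; the grasp point (between the pads) lies 19 mm behind it; z points along the fingers, y is the line along which they close (so a half turn about z gives the same grasp; the last joint's range is limited). The gripper opens to 85 mm and grips with 20 to 120 N. Pads are 22 mm wide; open, the fingers measure 114 mm over their backs; the gripper's body (76 mm by 85 mm) begins 54 mm behind the grasp point. The pads swing forward as they close: fully open they stand 13 mm farther back than shut.
Start: joints at [-1.146, 0.087, 0.176, 1.66, 0, 1.571], TCP at [226.673, -501.115, 208.184] pointing down, gripper open.
Joint ranges: [-3.13, 3.13], [-0.85, 1.81], [-1.15, 1.24], [-2.2, 2.28], [-1.44, 1.52], [-3.14, 3.14]. Speed limits (rad/s): [2.22, 2.22, 2.57, 3.14, 3.14, 3.14].

INTERFACE

Orientations are given as a unit quaternion [x, y, z, w].
In Python, from bench import r, eyes gives the robot as it stands.
- The arm moves only by the tool move_arm, never from a script. Its argument "moves" is a list of rows, each an object with "gripper": the finger opening in mm, from 0 to 85.4; "slide": the shift along the tool's x, y, z normalised to -1 to 1, where 1 is 120 mm, a list of three; "dr": the turn, a rotation vector about the tool's x, y, z normalised to -1 to 1, where 1 is 60 degrees, a list of three. In form: [{"gripper": gripper, "slide": [dx, dy, dz], "dr": [ax, ay, az]}, ...]. A call has 1 to 10 rows; each row is the pose to reach, as a shift and turn from the pose commanded when the call began, along the tool's axes at that moment; what a row does not reach only later rows make up. A row lasts 1/8 s, in which the tool goes at most 62.5 mm and 10.7 degrees, less where a joint would pass 70% of its speed; a pose out of reach is approached as far as the arm can. A call with a number of a shift or a turn outside -1 to 1 is refused whole. A call with a gripper value outside its range is refused whole. The fingers move at their own pace and stop on an object; "newtons" is the grip in N (left out, the last holds). Time passes only in rows, so rows that repeat a pose let the fingers close. It gives the time, the measured TCP pose, the force, the opening and the grip force at its end, in the units of the state.
- r.sense(): the state, without advancing time (a new reading comes with each control period).
- eyes.camera(name): name is "scene" or "side" or "wrist"; returns the picture (384x512x3 uint8, red, green, blue); there is no depth.
- eyes.camera_info(name): a dict with "fx", "fy", "cx", "cy" (pixels), "extrinsics" (4x4, takes a point from camera to world coordinates); the wrist camera has in their place "tool_from_camera" (4x4, takes a point from camera to tool coordinates, whose origin is the TCP and whose axes are the flange's). Camera axes: x right, y up, looking along -z (the intrinsics and any distortion apply to the point x, -y, -z); pixel columns grow to the right and rows downward; lengths in mm; the calibration is good to about 2 mm. A picture is of the moment at which its call begins: read the wrist's pose just before it. camera_info takes no time and is no camera call.
- r.close_job(): hands the job in; it is judged then, once.
The state is a dict: "clock": time; "joint_positions": joint angles; "joint_vel": joint speeds; "joint_efforts": joint torques, N m; "ee_pos": TCP position; "ee_rot": TCP orientation; "ft_force": force on the tool from outside, world axes, zero at the start; "ft_torque": the same for the moment, N m; "finger_gap": finger opening in mm; "finger_force": force on a finger pad.
Only numpy, scipy, OpenCV 4.12 (cv2) and the standard library are available. Lean on these libraries where they do the work, as an engineer would, in place of code of your own. Each camera call takes 0.05 s, during which the arm holds its last target. There are 200 camera calls.

## Working session

There is one attempt and no reset: what is moved stays moved. The work goes in short steps, Python scripts to look and compute and a tool call to move; the robot and the scene stay as the last step left them, time stands still between calls to the robot, and variables do not carry over. Pictures are saved under pics/ and viewed, at most 14 in all, crops included, and the job is handed in when it is done.

Besides the shell and the picture viewer there is one more tool, called after "Emit:" as a command line: name --argument value ..., lists and objects as JSON in quotes. move_arm: Moves the arm, as the interface text tells. Its arguments: {"type":"object","properties":{"moves":{"type":"array","items":{"type":"object","properties":{"gripper":{"type":"number"},"slide":{"type":"array","items":{"type":"number"}},"dr":{"type":"array","items":{"type":"number"}}}}},"newtons":{"type":"number"}},"required":["moves"]}

```bash
ls; mkdir -p pics
python3 - <<'E'
from bench import r, eyes
import cv2, numpy as np
s=r.sense(); print(s['clock'],s['ee_pos'],s['ee_rot'],s['finger_gap'])
for n in ['scene','side','wrist']:
    im=eyes.camera(n); cv2.imwrite(f'pics/{n}0.png',im[:,:,::-1]); 
    c=eyes.camera_info(n); print(n,{k:(np.round(v,4).tolist() if k!='name' else v) for k,v in c.items()})
a=cv2.imread('pics/scene0.png');b=cv2.imread('pics/side0.png')
cv2.imwrite('pics/s0.png',cv2.resize(a,(800,600),interpolation=cv2.INTER_CUBIC))
cv2.imwrite('pics/d0.png',cv2.resize(b,(800,600),interpolation=cv2.INTER_CUBIC))
E
```

```text
pics
0.0 [ 226.55965997 -500.89253753  207.48521093] [ 9.77531270e-01  2.10789412e-01 -1.64501601e-04 -6.42370894e-04] 85.455589780527
scene {'fx': 415.5491, 'fy': 415.5491, 'cx': 256.0755, 'cy': 194.1514, 'extrinsics': [[-0.191, -0.828, 0.5271, 1058.104], [0.9816, -0.1563, 0.1101, 108.1461], [-0.0088, 0.5384, 0.8426, 819.1125], [0.0, 0.0, 0.0, 1.0]]}
side {'fx': 387.883, 'fy': 387.883, 'cx': 257.1709, 'cy': 189.6875, 'extrinsics': [[0.9595, 0.1369, -0.2464, 398.75], [-0.2814, 0.5147, -0.8099, -600.1796], [0.016, 0.8464, 0.5323, 496.0002], [0.0, 0.0, 0.0, 1.0]]}
wrist {'fx': 327.2492, 'fy': 327.2492, 'cx': 255.6443, 'cy': 191.5595, 'tool_from_camera': [[-0.0002, 0.9584, 0.2854, 71.9085], [1.0, 0.0007, -0.0017, -0.4417], [-0.0019, 0.2854, -0.9584, -165.8945], [0.0, 0.0, 0.0, 1.0]]}
```

View pics/s0.png

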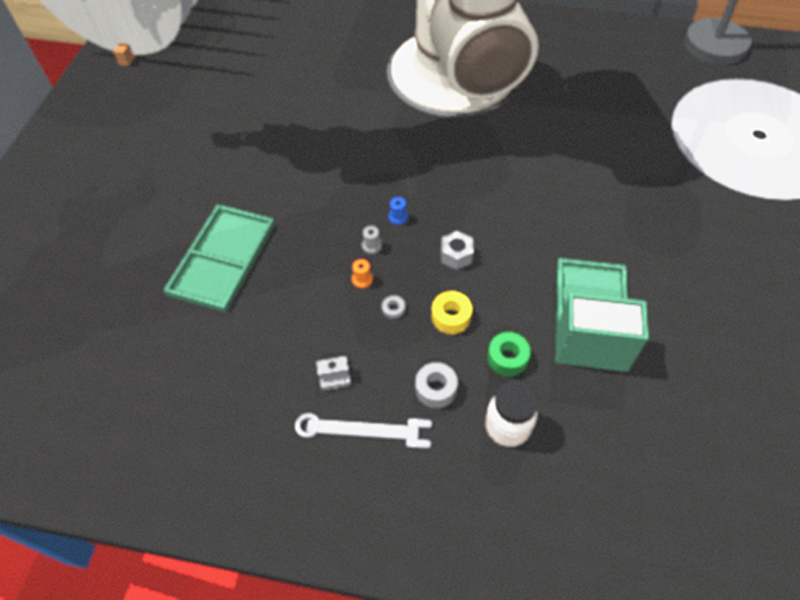

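View pics/d0.png

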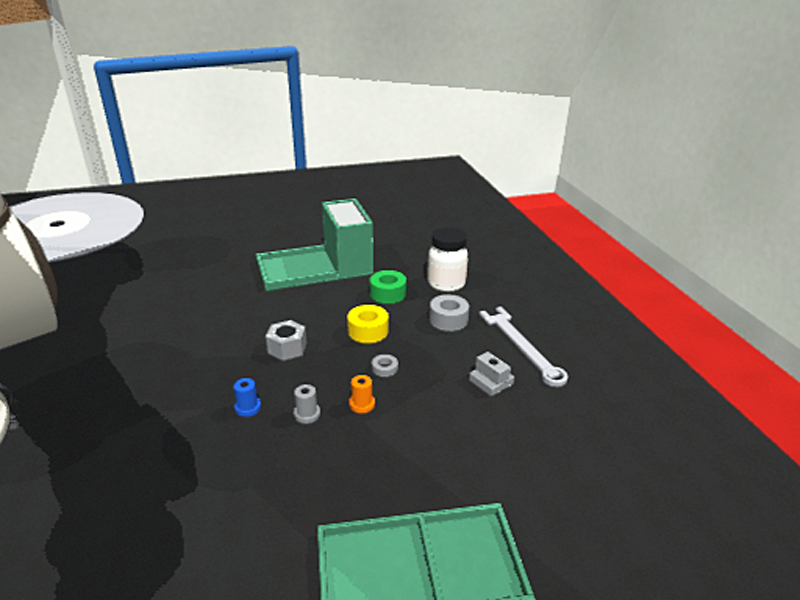

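The steel ring is at (437,384), with yellow (452,312) and green (509,352) look-alikes. The steel bush is at (371,238), with blue (398,210) and orange (361,272) look-alikes. The tee nut is at (333,372), the hex nut at (457,250) and the spacer at (393,306). I'll confirm these in enlarged crops.

Run:
```python
import cv2,numpy as np
a=cv2.imread('pics/scene0.png');b=cv2.imread('pics/side0.png')
def crop(im,x0,y0,w,h,k,st):
    c=cv2.resize(im[y0:y0+h,x0:x0+w],None,fx=k,fy=k,interpolation=cv2.INTER_CUBIC)
    for i in range(x0-x0%-st if x0%st else x0,x0+w,st):
        X=int((i-x0+.5)*k); cv2.line(c,(X,0),(X,6),(0,255,255),1); cv2.putText(c,str(i),(X+2,14),0,.4,(0,255,255),1)
    for j in range(y0-y0%-st if y0%st else y0,y0+h,st):
        Y=int((j-y0+.5)*k); cv2.line(c,(0,Y),(6,Y),(0,255,255),1); cv2.putText(c,str(j),(8,Y+4),0,.4,(0,255,255),1)
    return c
cv2.imwrite('pics/c1.png',crop(a,190,120,150,150,4,10))
cv2.imwrite('pics/c2.png',crop(b,140,175,230,100,3.47,10))
t=np.zeros((600,800,3),np.uint8)
def put(c,x,y): 
    c=c[:600-y,:800-x]; t[y:y+c.shape[0],x:x+c.shape[1]]=c
put(crop(a,100,125,80,75,4.5,10),0,0);put(crop(a,350,160,70,80,4.5,10),400,0)
put(crop(b,200,318,150,66,2.6,10),0,380);put(crop(b,158,120,90,70,3.1,10),400,365)
cv2.imwrite('pics/c3.png',t)
```

```text
(no output)
```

View pics/c1.png

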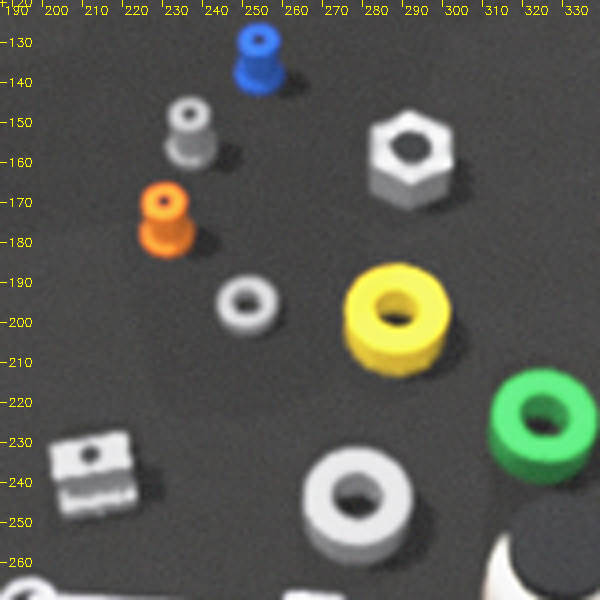

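View pics/c2.png

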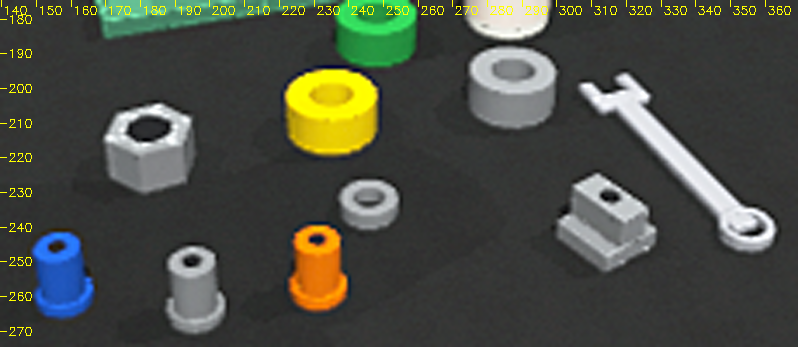

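View pics/c3.png

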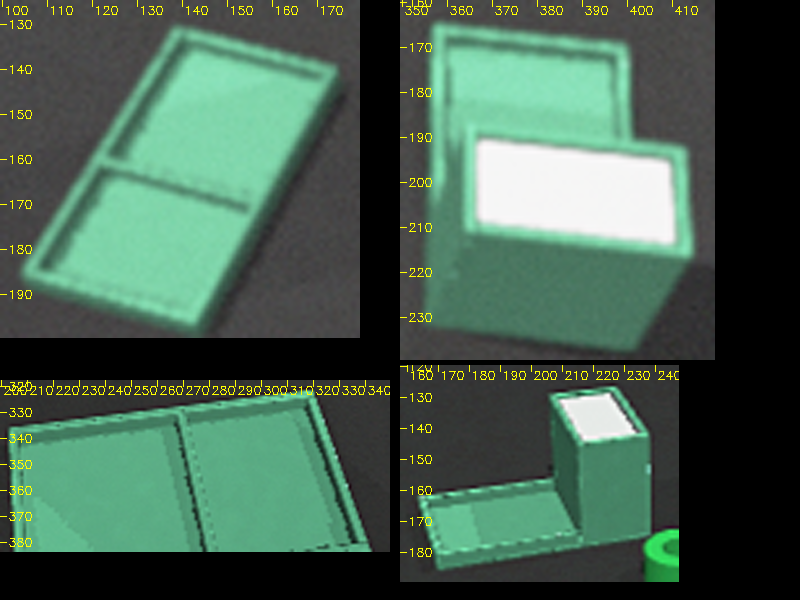

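Readings from the crops:
- **Steel bush:** scene (236.8,148.2), side (194.8,249.7).
- **Ring:** scene (279,243.2), side (287.6,194.4).
- **Hex nut:** scene (292,156.2), side (182.7,211.4).
- **Tee nut:** scene (212,233.2), side (315.3,231.3).

The steel-coloured items fit the description. The blue and orange bushes and the green and yellow rings are decoys.

```bash
cat > h.py <<'E'
import numpy as np
from bench import r, eyes
from scipy.spatial.transform import Rotation as R
def ray(n,u,v,T=None):
    c=eyes.camera_info(n)
    E=np.array(c['extrinsics']) if T is None else T
    d=np.array([(u-c['cx'])/c['fx'],-(v-c['cy'])/c['fy'],-1])
    return E[:3,3],E[:3,:3]@d
def plane(n,u,v,z,T=None):
    o,d=ray(n,u,v,T); return (o+d*(z-o[2])/d[2])
def tri(rays):
    A=0;b=0
    for o,d in rays:
        d=d/np.linalg.norm(d);P=np.eye(3)-np.outer(d,d);A=A+P;b=b+P@o
    p=np.linalg.solve(A,b); 
    return p,[np.linalg.norm(np.cross(p-o,d/np.linalg.norm(d))) for o,d in rays]
def wristT():
    s=r.sense();T=np.eye(4);T[:3,:3]=R.from_quat(s['ee_rot']).as_matrix();T[:3,3]=s['ee_pos']
    return T@np.array(eyes.camera_info('wrist')['tool_from_camera'])
E
python3 - <<'E'
from h import *
np.set_printoptions(precision=1,suppress=True)
P={'bush':(236.75,148.25,194.8,249.7),'hex':(292,156.25,182.7,211.4),'ring':(279,243.25,287.6,194.4),'tee':(212,233.25,315.3,231.3),'spacer':(251.25,195,246.1,231.6)}
for k,(a,b,c,d) in P.items(): print(k,*tri([ray('scene',a,b),ray('side',c,d)]))
s1=lambda X,Y:(190+X/4-.5,120+Y/4-.5); s2=lambda X,Y:(140+X/3.47-.5,175+Y/3.47-.5)
q=lambda cam,f,pts,z:np.array([plane(cam,*f(*p),z)[:2] for p in pts])
print('tee sc',q('scene',s1,[(49,446),(127,432),(132,466),(56,482)],32).tolist())
print('tee sd',q('side',s2,[(598,174),(648,212),(623,233),(572,195)],32).tolist())
print('hex sc',q('scene',s1,[(409,110),(452,125),(452,160),(409,178),(370,160),(370,125)],28).tolist())
t=lambda X,Y:(100+X/4.5-.5,125+Y/4.5-.5); b=lambda X,Y:(350+(X-400)/4.5-.5,160+Y/4.5-.5)
ts=lambda X,Y:(200+X/2.6-.5,318+(Y-380)/2.6-.5); bs=lambda X,Y:(158+(X-400)/3.1-.5,120+(Y-365)/3.1-.5)
print('tray sc',q('scene',t,[(180,27),(338,70),(200,325),(22,270),(100,158),(250,208)],14))
print('tray sd',q('side',ts,[(10,428),(310,397),(180,415)],14))
print('tower sc',q('scene',b,[(468,125),(687,150),(690,255),(465,235)],92))
print('tower sd',q('side',bs,[(550,397),(613,387),(649,434),(580,443)],92))
print('tower tri',*[tri([ray('scene',*b(*x)),ray('side',*bs(*y))])[0] for x,y in zip([(468,125),(687,150),(690,255),(465,235)],[(550,397),(613,387),(649,434),(580,443)])])
print('pocket sc',q('scene',b,[(433,25),(630,42)],14)); print('sd',q('side',bs,[(420,497)],14))
E
```

```text
bush [447.9 -64.9  36.2] [np.float64(0.26804608287660225), np.float64(0.2680460828766896)]
hex [442.4  68.8  29.2] [np.float64(0.0394980486084031), np.float64(0.03949804860849715)]
ring [674.9  75.2  28.5] [np.float64(0.3625465414398291), np.float64(0.36254654143970666)]
tee [679.5 -67.8  32. ] [np.float64(0.20673714689091593), np.float64(0.20673714689084424)]
spacer [557.2  -8.   11.3] [np.float64(0.16846169307091513), np.float64(0.16846169307100672)]
tee sc [[678.5891550375397, -90.66825728250643], [662.6492116010743, -51.80307209478255], [681.8936261875181, -44.43114229508046], [698.4832083890269, -81.51769082057405]]
tee sd [[681.3229101840534, -46.23656090708607], [694.2831939619284, -85.14927158627938], [673.6809311959638, -97.98441146308028], [659.6897848821304, -60.25573069476309]]
hex sc [[413.4126659544809, 64.04432659064051], [420.1215499469514, 91.25949030967348], [446.4479216636187, 94.75880596196349], [464.3884820471002, 71.54099005563174], [455.452477112844, 46.763074273839734], [429.2412904469611, 42.570315736384714]]
tray sc [[ 420.1 -326.9]
 [ 434.  -229.1]
 [ 609.1 -248.8]
 [ 594.  -351.5]
 [ 517.1 -337.9]
 [ 534.  -247.2]]
tray sd [[ 433.5 -230.4]
 [ 604.5 -256.4]
 [ 527.9 -247.9]]
tower sc [[544.3 233.1]
 [539.6 332.7]
 [595.9 333.5]
 [604.2 234.9]]
tower sd [[539.5 326.9]
 [594.7 334.6]
 [601.9 236.6]
 [546.5 234.1]]
tower tri [540.7 237.5 117.1] [576.5 314.6 115.1] [605.  326.5  67.2] [566.7 249.3  69.1]
pocket sc [[428.2 224.8]
 [420.2 327.8]]
sd [[424.6 325.7]]
```

Run:
```python
from h import *
np.set_printoptions(precision=1,suppress=True)
s1=lambda X,Y:(190+X/4-.5,120+Y/4-.5); k=lambda X,Y:(X*.64-.5,Y*.64-.5)
for n,f,p,z in [('blue',s1,(258,40),36),('orange',s1,(164,201),36),('yellow',s1,(398,308),28),('green',s1,(543,415),28),('pot',k,(517,402),85),('wr ring end',k,(308,425),6),('wr open end',k,(420,432),6),('wr mid',k,(362,429),6)]:
    print(n,plane('scene',*f(*p),z)[:2])
sc=[(468,125),(687,150),(690,255),(465,235)]; sd=[(580,443),(550,397),(613,387),(649,434)]
b=lambda X,Y:(350+(X-400)/4.5-.5,160+Y/4.5-.5); bs=lambda X,Y:(158+(X-400)/3.1-.5,120+(Y-365)/3.1-.5)
for x,y in zip(sc,sd): print('tower',*tri([ray('scene',*b(*x)),ray('side',*bs(*y))]))
t=lambda X,Y:(100+X/4.5-.5,125+Y/4.5-.5);ts=lambda X,Y:(200+X/2.6-.5,318+(Y-380)/2.6-.5)
for x,y in zip([(338,70),(200,325),(250,208)],[(10,428),(310,397),(180,415)]): print('tray',*tri([ray('scene',*t(*x)),ray('side',*ts(*y))]))
```

```text
blue [382.1 -35.7]
orange [513.1 -65.5]
yellow [555.6  78.7]
green [608.7 165.7]
pot [711.8 178.7]
wr ring end [759.6 -83.1]
wr open end [741.3  64.9]
wr mid [751.6 -11.3]
tower [545.8 232.6  93.1] [np.float64(0.5672187951546618), np.float64(0.5672187951547027)]
tower [539.6 332.6  90.3] [np.float64(1.032087657853083), np.float64(1.032087657853028)]
tower [595.1 333.9  91.8] [np.float64(0.6592255400434176), np.float64(0.6592255400431658)]
tower [602.6 235.6  91.6] [np.float64(1.2025134324179523), np.float64(1.2025134324179962)]
tray [ 433.5 -229.6   13.1] [np.float64(0.17384315753433674), np.float64(0.17384315753430787)]
tray [ 606.4 -251.8    8.3] [np.float64(0.6862058049428016), np.float64(0.6862058049428468)]
tray [ 530.2 -247.4   11.2] [np.float64(2.1230805226418084), np.float64(2.1230805226418727)]
```

Emit:
move_arm --moves '[{"gripper": 85, "slide": [0.3, -0.5, 0], "dr": [0, 0, 0.178]}, {"gripper": 85, "slide": [0.6, -1, 0], "dr": [0, 0, 0.356]}, {"gripper": 85, "slide": [0.6, -1, 0], "dr": [0, 0, 0.406]}]' --newtons 60

```text
clock: 0.52
ee_pos: [242.9, -359.5, 208.5]
ee_rot: [1.0, -0.001, 0.0, 0.0]
ft_force: [0.1, -1.1, 0.6]
finger_gap: 85.1
finger_force: 0.0
```

```bash
python3 -c "
from h import *
s=r.sense();print(s['clock'],s['ee_pos'],s['ee_rot'],s['joint_positions'])"
```

```text
0.525 [ 242.8501904  -359.50644364  208.53091632] [ 9.99999223e-01 -1.22816775e-03  2.04698284e-04  5.74863036e-05] [-9.76891370e-01 -1.88710739e-01 -8.75874870e-02  1.67159486e+00
  2.74554772e-04  2.16715766e+00]
```

```bash
cat >> h.py <<'E'
def frame(psi):
    a=np.radians(psi); return np.array([[np.cos(a),np.sin(a),0],[np.sin(a),-np.cos(a),0],[0,0,-1]]).T
def plan(*wps):
    "print slide/dr of calls from the measured pose through waypoints (x,y,z,psi)"
    s=r.sense(); M=R.from_quat(s['ee_rot']).as_matrix()
    p=np.array(s['ee_pos']); psi=np.degrees(np.arctan2(M[1,0],M[0,0]))
    print('t',round(s['clock'],2),'at',np.round(p,1),'psi',round(psi,1),'gap',round(s['finger_gap'],1))
    F=M
    for w in wps:
        t=np.array(w[:3],float); dpsi=(w[3]-psi+180)%360-180
        n=1
        while True:
            q=p+(t-p)/n; sl=F.T@(q-p)/120; dr=-dpsi/n/60
            if max(abs(sl).max(),abs(dr))<=1: break
            n+=1
        for i in range(n):
            sl=F.T@((t-p)/(n-i))/120; rows=int(np.ceil(max(np.linalg.norm(t-p)/(n-i)/62.5,abs(dpsi)/n/10.7)))
            p=p+(t-p)/(n-i); psi=psi+dpsi/n; F=frame(psi)
            print('  slide',np.round(sl,3).tolist(),'drz',round(dr,3),'rows',rows,'->',np.round(p,0),round(psi,1))
E
python3 -c "
from h import *
plan((680,-68,150,201.4),(680,-68,6,201.4))"
```

```text
t 0.53 at [ 242.9 -359.5  208.5] psi -0.1 gap 85.1
  slide [0.909, -0.61, 0.122] drz 0.66 rows 4 -> [ 352. -287.  194.] -39.8
  slide [0.312, -1.049, 0.122] drz 0.66 rows 4 -> [ 461. -214.  179.] -79.4
  slide [-0.429, -1.007, 0.122] drz 0.66 rows 4 -> [ 571. -141.  165.] -119.0
  slide [-0.973, -0.502, 0.122] drz 0.66 rows 4 -> [680. -68. 150.] -158.6
  slide [0.0, 0.0, 0.6] drz -0.0 rows 2 -> [680. -68.  78.] -158.6
  slide [0.0, 0.0, 0.6] drz -0.0 rows 2 -> [680. -68.   6.] -158.6
```

```bash
python3 - <<'E'
s=open('h.py').read()
s=s.replace("print('t',","psi=(psi+90)%360-90\n    print('t',",1)
s=s.replace("dpsi=(w[3]-psi+180)%360-180","dpsi=w[3]-psi")
s=s.replace("q=p+(t-p)/n; sl=F.T@(q-p)/120; dr=-dpsi/n/60\n            if max(abs(sl).max(),abs(dr))<=1: break",
"dr=-dpsi/n/60; sl=[(F if i==0 else frame(psi+i*dpsi/n)).T@(t-p)/n/120 for i in range(n)]\n            if max(np.abs(sl).max(),abs(dr))<=1: break")
open('h.py','w').write(s)
E
python3 -c "
from h import *
plan((680,-68,150,201.4))"
```

```text
t 0.53 at [ 242.9 -359.5  208.5] psi -0.1 gap 85.1
  slide [0.727, -0.488, 0.098] drz -0.672 rows 4 -> [ 330. -301.  197.] 40.2
  slide [0.87, 0.099, 0.098] drz -0.672 rows 4 -> [ 418. -243.  185.] 80.5
  slide [0.6, 0.638, 0.098] drz -0.672 rows 4 -> [ 505. -185.  173.] 120.8
  slide [0.045, 0.875, 0.098] drz -0.672 rows 4 -> [ 593. -126.  162.] 161.1
  slide [-0.532, 0.696, 0.098] drz -0.672 rows 4 -> [680. -68. 150.] 201.4
```

Emit:
move_arm --moves '[{"gripper": 85, "slide": [0.73, -0.49, 0.1], "dr": [0, 0, -0.672]}, {"gripper": 85, "slide": [0.73, -0.49, 0.1], "dr": [0, 0, -0.672]}, {"gripper": 85, "slide": [0.73, -0.49, 0.1], "dr": [0, 0, -0.672]}, {"gripper": 85, "slide": [0.73, -0.49, 0.1], "dr": [0, 0, -0.672]}]'

```text
clock: 1.02
ee_pos: [330.9, -302.7, 195.8]
ee_rot: [0.938, 0.348, -0.0, -0.0]
ft_force: [0.2, 0.1, -0.1]
finger_gap: 85.0
finger_force: 0.0
```

Emit:
move_arm --moves '[{"gripper": 85, "slide": [0.87, 0.1, 0.1], "dr": [0, 0, -0.672]}, {"gripper": 85, "slide": [0.87, 0.1, 0.1], "dr": [0, 0, -0.672]}, {"gripper": 85, "slide": [0.87, 0.1, 0.1], "dr": [0, 0, -0.672]}, {"gripper": 85, "slide": [0.87, 0.1, 0.1], "dr": [0, 0, -0.672]}]'

```text
clock: 1.52
ee_pos: [418.1, -244.3, 183.7]
ee_rot: [0.76, 0.649, -0.0, -0.001]
ft_force: [-0.2, -0.2, 0.4]
finger_gap: 84.9
finger_force: 0.0
```

Emit:
move_arm --moves '[{"gripper": 85, "slide": [0.6, 0.64, 0.1], "dr": [0, 0, -0.672]}, {"gripper": 85, "slide": [0.6, 0.64, 0.1], "dr": [0, 0, -0.672]}, {"gripper": 85, "slide": [0.6, 0.64, 0.1], "dr": [0, 0, -0.672]}, {"gripper": 85, "slide": [0.6, 0.64, 0.1], "dr": [0, 0, -0.672]}]'

```text
clock: 2.02
ee_pos: [505.6, -185.8, 171.5]
ee_rot: [0.49, 0.872, -0.0, -0.001]
ft_force: [-0.7, 0.7, 0.4]
finger_gap: 85.1
finger_force: 0.0
```

Emit:
move_arm --moves '[{"gripper": 85, "slide": [0.05, 0.87, 0.1], "dr": [0, 0, -0.672]}, {"gripper": 85, "slide": [0.05, 0.87, 0.1], "dr": [0, 0, -0.672]}, {"gripper": 85, "slide": [0.05, 0.87, 0.1], "dr": [0, 0, -0.672]}, {"gripper": 85, "slide": [0.05, 0.87, 0.1], "dr": [0, 0, -0.672]}]'

```text
clock: 2.52
ee_pos: [592.0, -127.0, 159.3]
ee_rot: [0.16, 0.987, 0.0, -0.001]
ft_force: [0.4, 0.0, 0.3]
finger_gap: 85.1
finger_force: 0.0
```

Run:
```python
from h import *
import cv2
plan((680,-68,150,201.4),(680,-68,8,201.4))
s=r.sense(); print(s['ee_pos'].tolist() if hasattr(s['ee_pos'],'tolist') else s['ee_pos'],list(s['ee_rot']),s['joint_positions'])
T=wristT(); np.save('T1.npy',T); im=eyes.camera('wrist')
cv2.imwrite('pics/w1.png',cv2.resize(im[:,:,::-1],(768,576),interpolation=cv2.INTER_CUBIC))
```

```text
t 2.52 at [ 592.  -127.   159.3] psi 161.6 gap 85.1
  slide [-0.541, 0.698, 0.076] drz -0.663 rows 4 -> [680. -68. 150.] 201.4
  slide [0.0, 0.0, 0.592] drz -0.0 rows 2 -> [680. -68.  79.] 201.4
  slide [0.0, 0.0, 0.592] drz -0.0 rows 2 -> [680. -68.   8.] 201.4
[591.9780485483653, -127.03444099971212, 159.27179302706068] [np.float64(0.15969107167005958), np.float64(0.9871667526339974), np.float64(3.227286147972183e-05), np.float64(-0.0007503874853737729)] [-2.11381133e-01  2.10269934e-01  2.19378863e-01  1.58140737e+00
 -1.20496316e-05  1.09374369e-01]
```

View pics/w1.png

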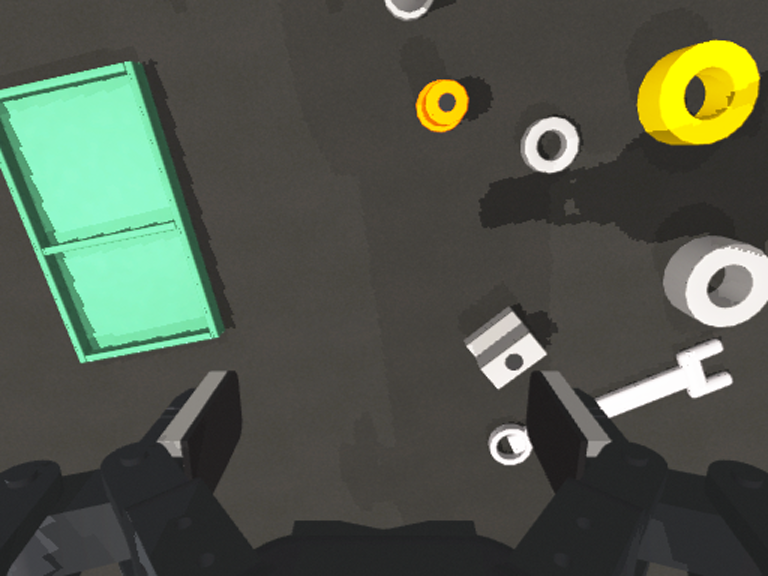

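The wrist view shows the tee hole at (514,362), the ring hole at (731,285), and tray corners at (131,63), (217,338) and (82,361), with the tray divider from (44,251) to (176,225). I'll check these against the earlier measurements.

Run:
```python
from h import *
T=np.load('T1.npy'); f=lambda X,Y:(X/1.5-.17,Y/1.5-.17)
for n,p,z in [('tee',(514,362),32),('tee neck',(503,389),32),('',(547,350),32),('ring',(731,285),28),('tray',(131,63),14),('',(217,338),14),('',(82,361),14),('div',(44,251),14),('',(176,225),14),('orange',(447,102),36),('spacer',(549,145),12)]:
    print(n,np.round(plane('wrist',*f(*p),z,T),1))
print(tri([ray('wrist',*f(514,362),T),ray('scene',212,233.25),ray('side',315.3,231.3)]))
```

```text
tee [680.3 -67.3  32. ]
tee neck [697.1 -79.   32. ]
 [678.8 -44.9  32. ]
ring [673.9  76.1  28. ]
tray [ 434.4 -230.3   14. ]
 [ 608.6 -253.2   14. ]
 [ 594.9 -349.1   14. ]
div [ 517.5 -334.8   14. ]
 [ 529.1 -246.4   14. ]
orange [513.5 -64.7  36. ]
spacer [556.3  -9.1  12. ]
(array([679.7762214 , -67.57093518,  32.22464259]), [np.float64(0.42070087903239556), np.float64(0.2507298086099119), np.float64(0.41356020565050683)])
```

Emit:
move_arm --moves '[{"gripper": 70, "slide": [-0.54, 0.7, 0.08], "dr": [0, 0, -0.663]}, {"gripper": 70, "slide": [-0.54, 0.7, 0.08], "dr": [0, 0, -0.663]}, {"gripper": 70, "slide": [-0.54, 0.7, 0.08], "dr": [0, 0, -0.663]}, {"gripper": 70, "slide": [-0.54, 0.7, 0.08], "dr": [0, 0, -0.663]}, {"gripper": 70, "slide": [-0.54, 0.7, 0.08], "dr": [0, 0, -0.663]}]'

```text
clock: 3.2
ee_pos: [680.1, -68.9, 150.2]
ee_rot: [-0.181, 0.983, 0.0, -0.0]
ft_force: [-0.0, -0.6, 0.5]
finger_gap: 70.3
finger_force: 0.0
```

```bash
python3 -c "
from h import *
plan((681,-68,9,201.4))"
```

```text
t 3.2 at [680.1 -68.9 150.2] psi 200.9 gap 70.3
  slide [-0.005, 0.002, 0.588] drz -0.004 rows 2 -> [681. -68.  80.] 201.1
  slide [-0.005, 0.002, 0.588] drz -0.004 rows 2 -> [681. -68.   9.] 201.4
```

Emit:
move_arm --moves '[{"gripper": 70, "slide": [-0.01, 0, 0.5], "dr": [0, 0, -0.035]}, {"gripper": 70, "slide": [-0.01, 0, 0.95], "dr": [0, 0, -0.035]}, {"gripper": 70, "slide": [-0.01, 0, 0.95], "dr": [0, 0, -0.035]}]'

```text
clock: 3.58
ee_pos: [678.0, -68.3, 31.9]
ee_rot: [-0.199, 0.98, 0.001, -0.004]
ft_force: [-0.0, -0.8, 1.0]
finger_gap: 69.8
finger_force: 0.0
```

Emit:
move_arm --moves '[{"gripper": 70, "slide": [0, 0, 0.225], "dr": [0, 0, 0]}, {"gripper": 70, "slide": [0, 0, 0.225], "dr": [0, 0, 0]}, {"gripper": 30, "slide": [0, 0, 0.225], "dr": [0, 0, 0]}, {"gripper": 30, "slide": [0, 0, 0.225], "dr": [0, 0, 0]}, {"gripper": 30, "slide": [0, 0, 0.225], "dr": [0, 0, 0]}, {"gripper": 30, "slide": [0, 0, 0.225], "dr": [0, 0, 0]}, {"gripper": 30, "slide": [0, 0, 0.225], "dr": [0, 0, 0]}, {"gripper": 30, "slide": [0, 0, 0.225], "dr": [0, 0, 0]}]'

```text
clock: 4.58
ee_pos: [681.2, -68.5, 9.5]
ee_rot: [-0.201, 0.98, 0.0, -0.0]
ft_force: [-0.2, 0.7, 0.1]
finger_gap: 30.0
finger_force: 0.0
```

Run:
```python
from h import *
import cv2
a=eyes.camera('scene');b=eyes.camera('side');w=eyes.camera('wrist')
f=lambda im,x,y:cv2.resize(im[y:y+100,x:x+133,::-1],(400,300),interpolation=cv2.INTER_CUBIC)
o=np.zeros((600,800,3),np.uint8); o[:300,:400]=f(a,150,185);o[:300,400:]=f(b,250,170);o[300:,200:600]=cv2.resize(w[:,:,::-1],(400,300))
cv2.imwrite('pics/t1.png',o)
```

```text
(no output)
```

View pics/t1.png

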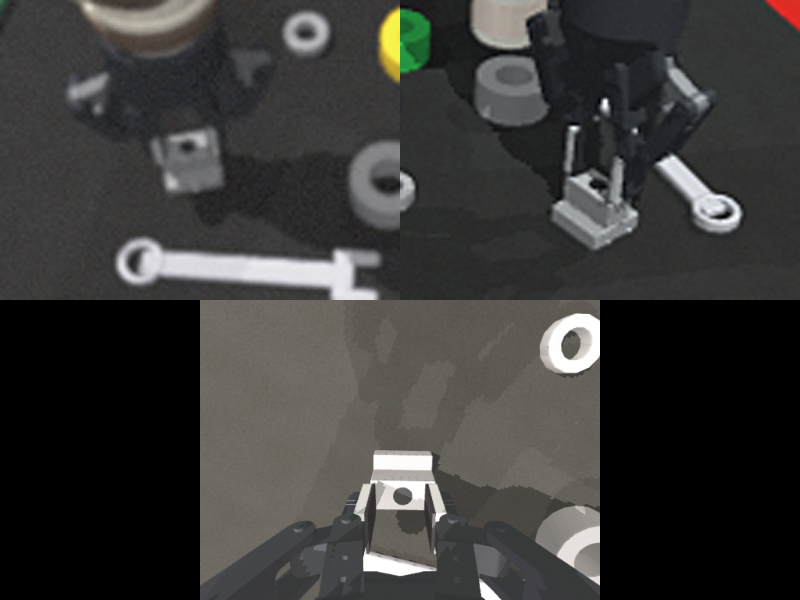

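The crop shows the nut between the fingers, at about (400,495), but the reading shows no grip. I'll close further and watch the force.

Emit:
move_arm --moves '[{"gripper": 5, "slide": [0, 0, 0], "dr": [0, 0, 0]}, {"gripper": 5, "slide": [0, 0, 0], "dr": [0, 0, 0]}, {"gripper": 5, "slide": [0, 0, 0], "dr": [0, 0, 0]}, {"gripper": 5, "slide": [0, 0, 0], "dr": [0, 0, 0]}]' --newtons 60

```text
clock: 5.22
ee_pos: [681.3, -68.5, 9.6]
ee_rot: [-0.201, 0.98, -0.0, 0.0]
ft_force: [-0.7, -0.2, 0.5]
finger_gap: 5.3
finger_force: 0.0
```

Run:
```python
from h import *
import cv2
plan()
b=eyes.camera('side');w=eyes.camera('wrist')
o=np.zeros((450,800,3),np.uint8); o[:,:400]=cv2.resize(b[180:270,290:370,::-1],(400,450),interpolation=cv2.INTER_CUBIC);o[:,400:]=cv2.resize(w[184:364,180:340,::-1],(400,450))
cv2.imwrite('pics/t2.png',o)
```

```text
t 5.22 at [681.3 -68.5   9.6] psi 203.1 gap 5.3
```

View pics/t2.png

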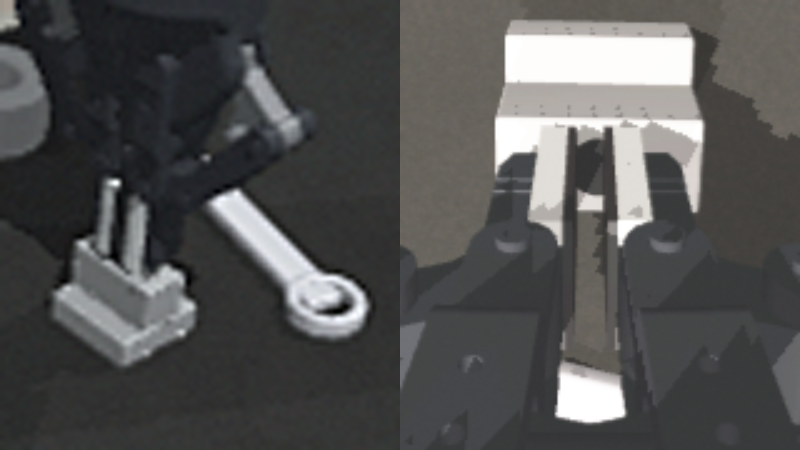

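The fingers closed to 5 mm with no force and appear just above the neck top (side crop, near (120,260)). So the real fingertips seem to sit 20 mm or more behind the reported TCP. I'll open, go lower in small steps and watch the force.

Emit:
move_arm --moves '[{"gripper": 70, "slide": [0, 0, 0], "dr": [0, 0, 0]}, {"gripper": 70, "slide": [0, 0, 0], "dr": [0, 0, 0]}, {"gripper": 70, "slide": [0, 0, 0], "dr": [0, 0, 0]}, {"gripper": 70, "slide": [0, 0, 0], "dr": [0, 0, 0]}, {"gripper": 70, "slide": [0, 0, 0], "dr": [0, 0, 0]}, {"gripper": 70, "slide": [0, 0, 0.04], "dr": [0, 0, 0]}, {"gripper": 70, "slide": [0, 0, 0.075], "dr": [0, 0, 0]}, {"gripper": 70, "slide": [0, 0, 0.075], "dr": [0, 0, 0]}]'

```text
clock: 6.32
ee_pos: [680.8, -68.4, -0.2]
ee_rot: [-0.201, 0.98, 0.0, -0.001]
ft_force: [-0.1, 0.1, -0.0]
finger_gap: 69.8
finger_force: 0.0
```

Run:
```python
from h import *
import cv2
plan()
a=eyes.camera('scene');b=eyes.camera('side');w=eyes.camera('wrist')
o=np.zeros((600,800,3),np.uint8); o[:300,:400]=cv2.resize(a[200:260,170:250,::-1],(400,300),interpolation=cv2.INTER_CUBIC);o[:300,400:]=cv2.resize(b[190:250,280:360,::-1],(400,300),interpolation=cv2.INTER_CUBIC);o[300:,200:600]=cv2.resize(w[:,:,::-1],(400,300),interpolation=cv2.INTER_AREA)
cv2.imwrite('pics/t3.png',o)
```

```text
t 6.33 at [ 6.808e+02 -6.840e+01 -2.000e-01] psi 203.1 gap 69.8
```

View pics/t3.png

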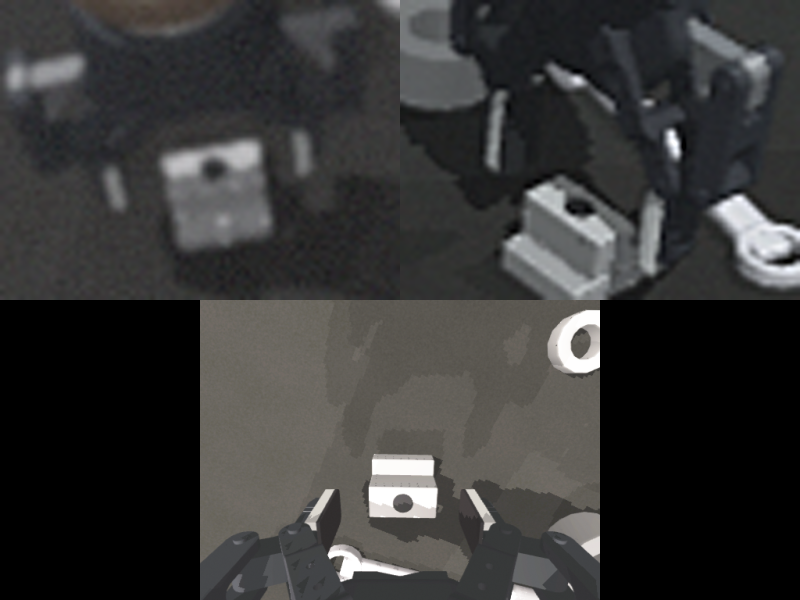

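Run:
```python
from h import *
print(tri([ray('scene',193.1,241.1),ray('side',329.5,244.5)]),tri([ray('scene',230.5,233.9),ray('side',297.5,223.1)]))
```

```text
(array([ 697.57121924, -102.9604266 ,   22.03258639]), [np.float64(3.562813561150703), np.float64(3.5628135611506564)]) (array([664.36205119, -27.66251114,  22.6175453 ]), [np.float64(5.475821941510473), np.float64(5.4758219415103015)])
```

The tips triangulate to z≈22 while the TCP reads -0.2, so the tips sit about 22 mm behind the reported TCP. I'll lower a further 12 mm and close.

Emit:
move_arm --moves '[{"gripper": 70, "slide": [0, 0, 0.05], "dr": [0, 0, 0]}, {"gripper": 70, "slide": [0, 0, 0.1], "dr": [0, 0, 0]}, {"gripper": 20, "slide": [0, 0, 0.1], "dr": [0, 0, 0]}, {"gripper": 20, "slide": [0, 0, 0.1], "dr": [0, 0, 0]}, {"gripper": 20, "slide": [0, 0, 0.1], "dr": [0, 0, 0]}, {"gripper": 20, "slide": [0, 0, 0.1], "dr": [0, 0, 0]}, {"gripper": 20, "slide": [0, 0, 0.1], "dr": [0, 0, 0]}, {"gripper": 20, "slide": [0, 0, 0.1], "dr": [0, 0, 0]}]' --newtons 60

```text
clock: 7.48
ee_pos: [681.4, -68.4, -11.3]
ee_rot: [-0.201, 0.98, 0.0, 0.0]
ft_force: [-0.3, 0.4, 2.0]
finger_gap: 39.1
finger_force: 62.1
```

Emit:
move_arm --moves '[{"gripper": 20, "slide": [0, 0, -0.4], "dr": [0, 0, 0]}, {"gripper": 20, "slide": [0, 0, -0.8], "dr": [0, 0, 0]}, {"gripper": 20, "slide": [0, 0, -0.8], "dr": [0, 0, 0]}]'

```text
clock: 7.85
ee_pos: [683.3, -68.8, 89.1]
ee_rot: [-0.201, 0.98, -0.001, 0.003]
ft_force: [0.4, 0.4, -3.3]
finger_gap: 38.4
finger_force: 61.9
```

```bash
python3 -c "
from h import *
plan((562,-296,84,172),(562,-296,-6,172))"
```

```text
t 7.85 at [683.3 -68.8  89.1] psi 203.1 gap 38.4
  slide [0.837, -0.672, 0.019] drz 0.259 rows 3 -> [ 623. -182.   87.] 187.6
  slide [0.626, -0.872, 0.021] drz 0.259 rows 3 -> [ 562. -296.   84.] 172.0
  slide [0.0, 0.0, 0.75] drz -0.0 rows 2 -> [ 562. -296.   -6.] 172.0
```

Emit:
move_arm --moves '[{"gripper": 20, "slide": [0.42, -0.34, 0], "dr": [0, 0, 0.13]}, {"gripper": 20, "slide": [0.84, -0.67, 0], "dr": [0, 0, 0.26]}, {"gripper": 20, "slide": [0.84, -0.67, 0], "dr": [0, 0, 0.26]}, {"gripper": 20, "slide": [0.84, -0.67, 0], "dr": [0, 0, 0.26]}]'

```text
clock: 8.35
ee_pos: [619.5, -182.3, 83.3]
ee_rot: [-0.065, 0.998, 0.0, -0.001]
ft_force: [0.2, -0.9, -3.2]
finger_gap: 39.1
finger_force: 61.8
```

Emit:
move_arm --moves '[{"gripper": 20, "slide": [0.31, -0.44, 0], "dr": [0, 0, 0.13]}, {"gripper": 20, "slide": [0.63, -0.87, 0], "dr": [0, 0, 0.26]}, {"gripper": 20, "slide": [0.63, -0.87, 0], "dr": [0, 0, 0.26]}, {"gripper": 20, "slide": [0.63, -0.87, 0], "dr": [0, 0, 0.26]}, {"gripper": 20, "slide": [0.63, -0.87, 0], "dr": [0, 0, 0.26]}]'

```text
clock: 8.98
ee_pos: [559.8, -293.9, 84.2]
ee_rot: [0.069, 0.998, 0.0, -0.0]
ft_force: [0.1, -0.0, -2.7]
finger_gap: 38.5
finger_force: 62.1
```

Run:
```python
from h import *
import cv2
plan((562,-296,84,172),(562,-296,-6,172))
T=wristT(); np.save('T2.npy',T); w=eyes.camera('wrist'); b=eyes.camera('side')
o=np.zeros((480,800,3),np.uint8); o[:,:440]=cv2.resize(w[:,80:432,::-1],(440,480),interpolation=cv2.INTER_AREA); o[:,440:]=cv2.resize(b[264:384,220:310,::-1],(360,480),interpolation=cv2.INTER_CUBIC)
cv2.imwrite('pics/t4.png',o)
```

```text
t 8.97 at [ 559.8 -293.9   84.2] psi 172.1 gap 38.5
  slide [-0.021, -0.015, 0.002] drz 0.002 rows 1 -> [ 562. -296.   84.] 172.0
  slide [0.0, 0.0, 0.75] drz -0.0 rows 2 -> [ 562. -296.   -6.] 172.0
```

View pics/t4.png

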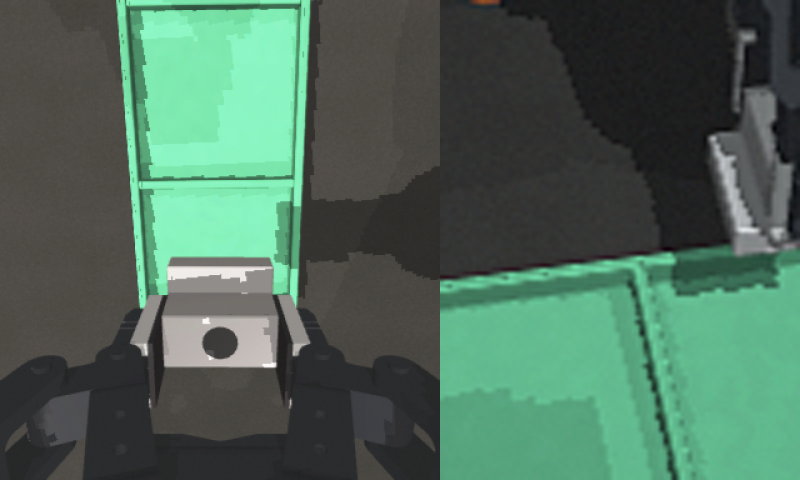

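Emit:
move_arm --moves '[{"gripper": 20, "slide": [-0.02, -0.01, 0.3], "dr": [0, 0, 0]}, {"gripper": 20, "slide": [-0.02, -0.01, 0.55], "dr": [0, 0, 0]}, {"gripper": 20, "slide": [-0.02, -0.01, 0.68], "dr": [0, 0, 0]}, {"gripper": 20, "slide": [-0.02, -0.01, 0.74], "dr": [0, 0, 0]}, {"gripper": 20, "slide": [-0.02, -0.01, 0.755], "dr": [0, 0, 0]}, {"gripper": 20, "slide": [-0.02, -0.01, 0.755], "dr": [0, 0, 0]}]'

```text
clock: 9.82
ee_pos: [561.7, -297.2, -5.0]
ee_rot: [0.07, 0.998, -0.0, 0.001]
ft_force: [-0.2, 0.0, -2.5]
finger_gap: 38.2
finger_force: 62.0
```

Emit:
move_arm --moves '[{"gripper": 20, "slide": [0, 0, 0.012], "dr": [0, 0, 0]}, {"gripper": 20, "slide": [0, 0, 0.02], "dr": [0, 0, 0]}, {"gripper": 20, "slide": [0, 0, 0.02], "dr": [0, 0, 0]}]'

```text
clock: 10.2
ee_pos: [561.5, -297.2, -7.3]
ee_rot: [0.07, 0.998, -0.0, 0.001]
ft_force: [-1.7, 1.1, 4.8]
finger_gap: 38.5
finger_force: 63.0
```

Contact with the tray floor shows at 4.8 N. Release and lift.

Emit:
move_arm --moves '[{"gripper": 55, "slide": [0, 0, 0], "dr": [0, 0, 0]}, {"gripper": 55, "slide": [0, 0, 0], "dr": [0, 0, 0]}, {"gripper": 55, "slide": [0, 0, 0], "dr": [0, 0, 0]}, {"gripper": 55, "slide": [0, 0, -0.3], "dr": [0, 0, 0]}, {"gripper": 75, "slide": [0, 0, -0.7], "dr": [0, 0, 0]}, {"gripper": 75, "slide": [0, 0, -1], "dr": [0, 0, 0]}, {"gripper": 75, "slide": [0, 0, -1], "dr": [0, 0, 0]}]'

```text
clock: 11.08
ee_pos: [562.6, -297.7, 115.2]
ee_rot: [0.07, 0.998, -0.001, 0.003]
ft_force: [0.4, 0.6, 0.1]
finger_gap: 75.1
finger_force: 0.0
```

```bash
python3 -c "
from h import *
plan((674.5,75.5,110,190),(674.5,75.5,-11,190))"
```

```text
t 11.07 at [ 562.6 -297.7  115.2] psi 171.9 gap 75.1
  slide [-0.122, 0.803, 0.01] drz -0.075 rows 2 -> [ 591. -204.  114.] 176.5
  slide [-0.185, 0.79, 0.011] drz -0.075 rows 2 -> [ 619. -111.  113.] 181.0
  slide [-0.246, 0.773, 0.011] drz -0.075 rows 2 -> [647. -18. 111.] 185.5
  slide [-0.306, 0.752, 0.011] drz -0.075 rows 2 -> [674.  76. 110.] 190.0
  slide [0.0, 0.0, 0.504] drz 0.0 rows 1 -> [674.  76.  50.] 190.0
  slide [0.0, 0.0, 0.504] drz 0.0 rows 1 -> [674.  76. -11.] 190.0
```

Emit:
move_arm --moves '[{"gripper": 75, "slide": [-0.12, 0.8, 0], "dr": [0, 0, -0.075]}, {"gripper": 75, "slide": [-0.12, 0.8, 0], "dr": [0, 0, -0.075]}]'

```text
clock: 11.32
ee_pos: [588.8, -202.1, 110.4]
ee_rot: [0.03, 1.0, 0.0, -0.001]
ft_force: [-0.0, 0.4, 0.1]
finger_gap: 74.9
finger_force: 0.0
```

Emit:
move_arm --moves '[{"gripper": 75, "slide": [-0.18, 0.79, 0], "dr": [0, 0, -0.075]}, {"gripper": 75, "slide": [-0.18, 0.79, 0], "dr": [0, 0, -0.075]}]'

```text
clock: 11.58
ee_pos: [616.3, -108.1, 110.3]
ee_rot: [-0.009, 1.0, 0.0, -0.001]
ft_force: [-0.0, -0.6, 0.5]
finger_gap: 74.6
finger_force: 0.0
```

Emit:
move_arm --moves '[{"gripper": 75, "slide": [-0.25, 0.77, 0], "dr": [0, 0, -0.075]}, {"gripper": 75, "slide": [-0.25, 0.77, 0], "dr": [0, 0, -0.075]}]'

```text
clock: 11.82
ee_pos: [644.8, -15.2, 110.2]
ee_rot: [-0.049, 0.999, 0.0, -0.001]
ft_force: [-1.0, -0.6, -0.2]
finger_gap: 75.0
finger_force: 0.0
```

Emit:
move_arm --moves '[{"gripper": 75, "slide": [-0.3, 0.75, 0], "dr": [0, 0, -0.075]}, {"gripper": 75, "slide": [-0.3, 0.75, 0], "dr": [0, 0, -0.075]}, {"gripper": 75, "slide": [-0.3, 0.75, 0], "dr": [0, 0, -0.075]}, {"gripper": 75, "slide": [-0.3, 0.75, 0], "dr": [0, 0, -0.075]}]'

```text
clock: 12.32
ee_pos: [671.7, 74.7, 110.6]
ee_rot: [-0.087, 0.996, -0.0, -0.001]
ft_force: [0.2, -0.7, 0.7]
finger_gap: 75.2
finger_force: 0.0
```

Run:
```python
from h import *
import cv2
plan((674.5,75.5,50,190),(674.5,75.5,-12,190))
T=wristT(); np.save('T3.npy',T); w=eyes.camera('wrist')
cv2.imwrite('pics/t5.png',cv2.resize(w[:,:,::-1],(768,576),interpolation=cv2.INTER_CUBIC))
```

```text
t 12.32 at [671.7  74.7 110.6] psi 189.9 gap 75.2
  slide [-0.025, 0.002, 0.505] drz -0.001 rows 1 -> [674.  76.  50.] 190.0
  slide [0.0, 0.0, 0.517] drz -0.0 rows 1 -> [674.  76. -12.] 190.0
```

View pics/t5.png

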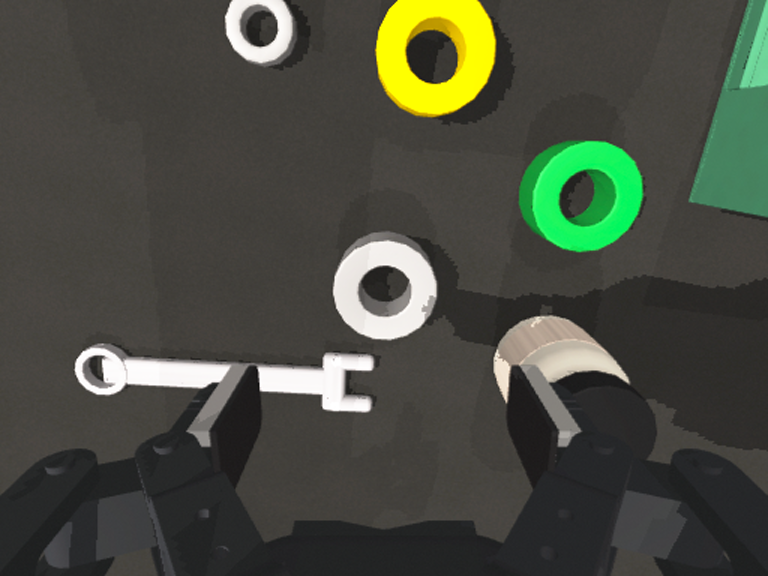

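The steel ring is centred at (385,287) between the fingers' lanes. Its green and yellow twins and the pot are clear. Descending.

Emit:
move_arm --moves '[{"gripper": 72, "slide": [-0.025, 0, 0.4], "dr": [0, 0, 0]}, {"gripper": 72, "slide": [-0.025, 0, 0.75], "dr": [0, 0, 0]}, {"gripper": 72, "slide": [-0.025, 0, 1], "dr": [0, 0, 0]}, {"gripper": 72, "slide": [-0.025, 0, 1], "dr": [0, 0, 0]}]'

```text
clock: 12.88
ee_pos: [673.0, 74.2, -11.0]
ee_rot: [-0.086, 0.996, -0.0, -0.002]
ft_force: [0.7, -0.7, 0.6]
finger_gap: 72.1
finger_force: 0.0
```

Emit:
move_arm --moves '[{"gripper": 72, "slide": [0, 0, 0.02], "dr": [0, 0, 0]}, {"gripper": 40, "slide": [0, 0, 0.02], "dr": [0, 0, 0]}, {"gripper": 40, "slide": [0, 0, 0.02], "dr": [0, 0, 0]}, {"gripper": 40, "slide": [0, 0, 0.02], "dr": [0, 0, 0]}, {"gripper": 40, "slide": [0, 0, 0.02], "dr": [0, 0, 0]}, {"gripper": 40, "slide": [0, 0, 0.02], "dr": [0, 0, 0]}]' --newtons 80

```text
clock: 13.62
ee_pos: [676.2, 75.9, -7.8]
ee_rot: [-0.087, 0.996, 0.0, 0.002]
ft_force: [-2.8, -0.6, 9.2]
finger_gap: 52.2
finger_force: 81.9
```

The gap reads 52 (not 56) and the tool was pushed up 5 mm, so the tips only caught the top edge. I'll reopen and go lower, watching the force.

Emit:
move_arm --moves '[{"gripper": 72, "slide": [0, 0, 0], "dr": [0, 0, 0]}, {"gripper": 72, "slide": [0, 0, 0], "dr": [0, 0, 0]}, {"gripper": 72, "slide": [0, 0, 0], "dr": [0, 0, 0]}, {"gripper": 72, "slide": [0, 0, 0.03], "dr": [0, 0, 0]}, {"gripper": 72, "slide": [0, 0, 0.06], "dr": [0, 0, 0]}, {"gripper": 72, "slide": [0, 0, 0.06], "dr": [0, 0, 0]}]'

```text
clock: 14.38
ee_pos: [674.7, 75.7, -18.7]
ee_rot: [-0.087, 0.996, -0.0, -0.0]
ft_force: [0.5, -0.3, -0.1]
finger_gap: 72.1
finger_force: 0.0
```

Run:
```python
from h import *
import cv2
plan((674.5,75.5,-22,190))
a=eyes.camera('scene');b=eyes.camera('side');w=eyes.camera('wrist')
o=np.zeros((600,800,3),np.uint8); o[:300,:400]=cv2.resize(a[210:270,235:315,::-1],(400,300),interpolation=cv2.INTER_CUBIC);o[:300,400:]=cv2.resize(b[160:220,250:330,::-1],(400,300),interpolation=cv2.INTER_CUBIC);o[300:,200:600]=cv2.resize(w[:,:,::-1],(400,300),interpolation=cv2.INTER_AREA)
cv2.imwrite('pics/t6.png',o)
```

```text
t 14.38 at [674.7  75.7 -18.7] psi 189.9 gap 72.1
  slide [0.002, -0.002, 0.028] drz -0.001 rows 1 -> [674.  76. -22.] 190.0
```

View pics/t6.png

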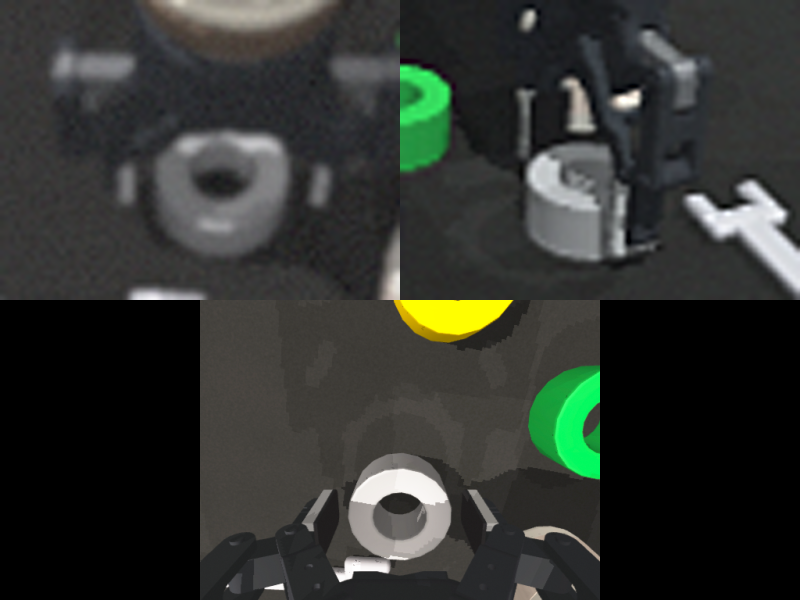

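Run:
```python
from h import *
T=wristT()
print(tri([ray('scene',259.5,250.1),ray('side',290.5,209.5)]))
print(tri([ray('scene',259.5,250.1),ray('side',290.5,209.5),ray('wrist',162,243,T)]))
print(tri([ray('scene',259.5,250.1),ray('wrist',162,243,T)]),tri([ray('scene',298.1,250.9),ray('wrist',350,243,T)]))
```

```text
(array([679.1093995 ,  40.70563418,   5.16865292]), [np.float64(8.692966125665784), np.float64(8.692966125665672)])
(array([677.73370064,  36.31579988,   7.13000477]), [np.float64(9.282851872259663), np.float64(9.510517692554838), np.float64(5.3998144346610175)])
(array([682.30251916,  31.99623428,  -3.69391703]), [np.float64(3.3427428960176813), np.float64(3.3427428960176995)]) (array([667.12285723, 120.28756653,  -5.17557923]), [np.float64(3.0218975113551907), np.float64(3.0218975113552315)])
```

Emit:
move_arm --moves '[{"gripper": 72, "slide": [0, 0, -0.03], "dr": [0, 0, 0]}, {"gripper": 40, "slide": [0, 0, -0.03], "dr": [0, 0, 0]}, {"gripper": 40, "slide": [0, 0, -0.03], "dr": [0, 0, 0]}, {"gripper": 40, "slide": [0, 0, -0.03], "dr": [0, 0, 0]}, {"gripper": 40, "slide": [0, 0, -0.03], "dr": [0, 0, 0]}, {"gripper": 40, "slide": [0, 0, -0.03], "dr": [0, 0, 0]}]' --newtons 50

```text
clock: 15.28
ee_pos: [675.5, 75.6, -13.0]
ee_rot: [-0.087, 0.996, -0.0, 0.001]
ft_force: [-2.6, -0.2, 6.8]
finger_gap: 54.8
finger_force: 52.2
```

Emit:
move_arm --moves '[{"gripper": 40, "slide": [0, 0, -0.1], "dr": [0, 0, 0]}, {"gripper": 40, "slide": [0, 0, -0.4], "dr": [0, 0, 0]}, {"gripper": 40, "slide": [0, 0, -0.8], "dr": [0, 0, 0]}, {"gripper": 40, "slide": [0, 0, -0.8], "dr": [0, 0, 0]}, {"gripper": 40, "slide": [0, 0, -0.8], "dr": [0, 0, 0]}]'

```text
clock: 15.9
ee_pos: [674.8, 75.7, 80.9]
ee_rot: [-0.087, 0.996, 0.0, -0.0]
ft_force: [0.7, 0.6, -4.3]
finger_gap: 54.2
finger_force: 54.0
```

```bash
python3 -c "
from h import *
plan((476.5,-284.5,80,172))"
```

```text
t 15.9 at [674.8  75.7  80.9] psi 189.9 gap 54.2
  slide [0.536, -0.668, 0.002] drz 0.075 rows 2 -> [625. -14.  81.] 185.5
  slide [0.482, -0.708, 0.002] drz 0.075 rows 2 -> [ 576. -104.   80.] 181.0
  slide [0.426, -0.743, 0.002] drz 0.075 rows 2 -> [ 526. -194.   80.] 176.5
  slide [0.366, -0.774, 0.002] drz 0.075 rows 2 -> [ 476. -284.   80.] 172.0
```

Emit:
move_arm --moves '[{"gripper": 40, "slide": [0.27, -0.33, 0], "dr": [0, 0, 0.075]}, {"gripper": 40, "slide": [0.54, -0.67, 0], "dr": [0, 0, 0.075]}, {"gripper": 40, "slide": [0.54, -0.67, 0], "dr": [0, 0, 0.075]}]'

```text
clock: 16.27
ee_pos: [622.6, -17.3, 79.8]
ee_rot: [-0.046, 0.999, -0.0, -0.002]
ft_force: [0.5, 1.0, -4.5]
finger_gap: 54.2
finger_force: 54.2
```

Emit:
move_arm --moves '[{"gripper": 40, "slide": [0.48, -0.71, 0], "dr": [0, 0, 0.075]}, {"gripper": 40, "slide": [0.48, -0.71, 0], "dr": [0, 0, 0.075]}]'

```text
clock: 16.52
ee_pos: [574.2, -105.7, 79.8]
ee_rot: [-0.008, 1.0, 0.0, -0.001]
ft_force: [0.7, -0.2, -2.8]
finger_gap: 54.7
finger_force: 54.3
```

Emit:
move_arm --moves '[{"gripper": 40, "slide": [0.43, -0.74, 0], "dr": [0, 0, 0.075]}, {"gripper": 40, "slide": [0.43, -0.74, 0], "dr": [0, 0, 0.075]}]'

```text
clock: 16.77
ee_pos: [524.0, -195.7, 80.1]
ee_rot: [0.032, 0.999, 0.0, -0.001]
ft_force: [0.2, -0.2, -3.9]
finger_gap: 54.3
finger_force: 54.4
```

Emit:
move_arm --moves '[{"gripper": 40, "slide": [0.37, -0.77, 0], "dr": [0, 0, 0.075]}, {"gripper": 40, "slide": [0.37, -0.77, 0], "dr": [0, 0, 0.075]}, {"gripper": 40, "slide": [0.37, -0.77, 0], "dr": [0, 0, 0.075]}, {"gripper": 40, "slide": [0.37, -0.77, 0], "dr": [0, 0, 0.075]}]'

```text
clock: 17.27
ee_pos: [475.5, -283.4, 80.5]
ee_rot: [0.07, 0.998, 0.001, -0.001]
ft_force: [-0.2, -0.1, -3.3]
finger_gap: 54.3
finger_force: 54.4
```

```bash
python3 -c "
from h import *
plan((476.5,-284.5,80,172),(476.5,-284.5,-7,172))"
```

```text
t 17.27 at [ 475.5 -283.4   80.5] psi 171.9 gap 54.3
  slide [-0.009, -0.008, 0.004] drz -0.001 rows 1 -> [ 476. -284.   80.] 172.0
  slide [0.0, 0.0, 0.725] drz -0.0 rows 2 -> [ 476. -284.   -7.] 172.0
```

Emit:
move_arm --moves '[{"gripper": 40, "slide": [0, 0, 0.3], "dr": [0, 0, 0]}, {"gripper": 40, "slide": [0, 0, 0.55], "dr": [0, 0, 0]}, {"gripper": 40, "slide": [0, 0, 0.67], "dr": [0, 0, 0]}, {"gripper": 40, "slide": [0, 0, 0.71], "dr": [0, 0, 0]}, {"gripper": 40, "slide": [0, 0, 0.72], "dr": [0, 0, 0]}, {"gripper": 40, "slide": [0, 0, 0.72], "dr": [0, 0, 0]}]'

```text
clock: 18.02
ee_pos: [476.3, -284.2, -3.8]
ee_rot: [0.07, 0.998, -0.0, 0.001]
ft_force: [-0.3, 0.0, -3.1]
finger_gap: 54.4
finger_force: 54.4
```

Emit:
move_arm --moves '[{"gripper": 40, "slide": [0, 0, 0.015], "dr": [0, 0, 0]}, {"gripper": 40, "slide": [0, 0, 0.03], "dr": [0, 0, 0]}, {"gripper": 40, "slide": [0, 0, 0.03], "dr": [0, 0, 0]}]'

```text
clock: 18.4
ee_pos: [475.5, -284.0, -8.5]
ee_rot: [0.07, 0.998, 0.0, -0.0]
ft_force: [-0.5, -0.4, -2.4]
finger_gap: 54.6
finger_force: 54.4
```

Emit:
move_arm --moves '[{"gripper": 40, "slide": [0, 0, 0.012], "dr": [0, 0, 0]}, {"gripper": 40, "slide": [0, 0, 0.02], "dr": [0, 0, 0]}, {"gripper": 40, "slide": [0, 0, 0.02], "dr": [0, 0, 0]}]'

```text
clock: 18.77
ee_pos: [475.7, -284.1, -9.1]
ee_rot: [0.07, 0.998, -0.0, 0.0]
ft_force: [-5.4, 4.0, 11.2]
finger_gap: 54.1
finger_force: 55.8
```

Emit:
move_arm --moves '[{"gripper": 40, "slide": [0, 0, -0.01], "dr": [0, 0, 0]}, {"gripper": 65, "slide": [0, 0, -0.01], "dr": [0, 0, 0]}, {"gripper": 65, "slide": [0, 0, -0.01], "dr": [0, 0, 0]}, {"gripper": 65, "slide": [0, 0, -0.01], "dr": [0, 0, 0]}, {"gripper": 65, "slide": [0, 0, -0.2], "dr": [0, 0, 0]}, {"gripper": 65, "slide": [0, 0, -0.6], "dr": [0, 0, 0]}, {"gripper": 65, "slide": [0, 0, -1], "dr": [0, 0, 0]}, {"gripper": 65, "slide": [0, 0, -1], "dr": [0, 0, 0]}]'

```text
clock: 19.77
ee_pos: [477.5, -285.1, 113.4]
ee_rot: [0.07, 0.998, -0.002, 0.003]
ft_force: [0.3, -0.2, -0.1]
finger_gap: 65.0
finger_force: 0.0
```

```bash
python3 -c "
from h import *
plan((450,-68,110,183))"
```

```text
t 19.77 at [ 477.5 -285.1  113.4] psi 171.9 gap 65.0
  slide [0.24, 0.88, 0.01] drz -0.092 rows 2 -> [ 464. -177.  112.] 177.5
  slide [0.154, 0.899, 0.014] drz -0.092 rows 2 -> [450. -68. 110.] 183.0
```

Emit:
move_arm --moves '[{"gripper": 50, "slide": [0.24, 0.88, 0], "dr": [0, 0, -0.092]}, {"gripper": 50, "slide": [0.24, 0.88, 0], "dr": [0, 0, -0.092]}]'

```text
clock: 20.02
ee_pos: [461.1, -174.0, 108.0]
ee_rot: [0.022, 1.0, 0.0, -0.001]
ft_force: [0.8, 0.5, 0.8]
finger_gap: 49.8
finger_force: 0.0
```

Emit:
move_arm --moves '[{"gripper": 50, "slide": [0.16, 0.91, 0], "dr": [0, 0, -0.092]}, {"gripper": 50, "slide": [0.16, 0.91, 0], "dr": [0, 0, -0.092]}, {"gripper": 50, "slide": [0.16, 0.91, 0], "dr": [0, 0, -0.092]}, {"gripper": 50, "slide": [0.16, 0.91, 0], "dr": [0, 0, -0.092]}]'

```text
clock: 20.52
ee_pos: [447.5, -65.6, 108.6]
ee_rot: [-0.026, 1.0, -0.0, -0.0]
ft_force: [-0.3, -1.2, 0.0]
finger_gap: 50.1
finger_force: 0.0
```

Run:
```python
from h import *
import cv2
plan((448,-65,50,183),(448,-65,-9,183))
T=wristT(); np.save('T4.npy',T); w=eyes.camera('wrist')
cv2.imwrite('pics/t7.png',cv2.resize(w[:,:,::-1],(768,576),interpolation=cv2.INTER_CUBIC))
```

```text
t 20.52 at [447.5 -65.6 108.6] psi 183.0 gap 50.1
  slide [-0.004, 0.005, 0.489] drz 0.0 rows 1 -> [448. -65.  50.] 183.0
  slide [0.0, 0.0, 0.492] drz -0.0 rows 1 -> [448. -65.  -9.] 183.0
```

View pics/t7.png

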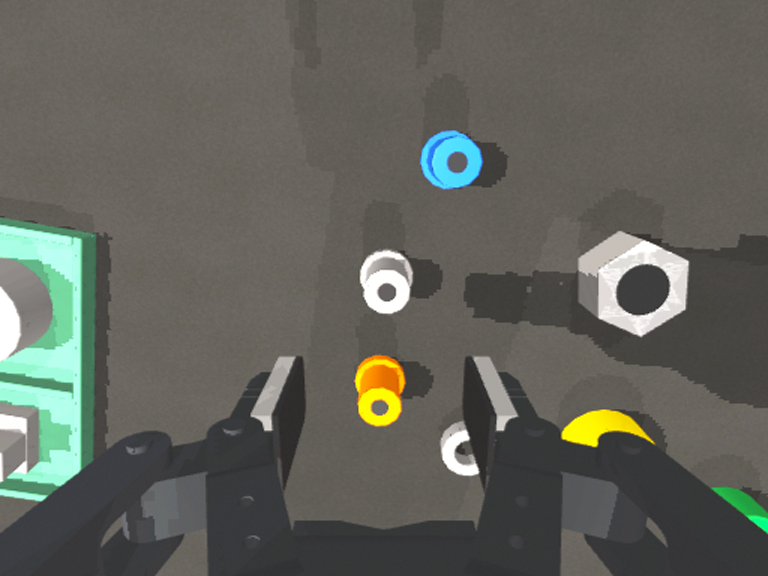

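The view shows the bush bore at (387,292). The hex top corners are near (640,336), (598,311), (600,262) and (687,306), with the bore at (643,289). Ring and tee nut lie in the tray at the left.

Run:
```python
from h import *
T=np.load('T4.npy'); f=lambda X,Y:(X/1.5-.17,Y/1.5-.17)
print('bush',plane('wrist',*f(387,292),36,T)); c=plane('wrist',*f(643,289),28,T); print('hex',c)
for p in [(640,336),(598,311),(600,262),(687,307),(687,258)]:
    d=plane('wrist',*f(*p),28,T)-c; print(np.round(np.hypot(*d[:2]),1),np.degrees(np.arctan2(d[1],d[0]))%60)
```

```text
bush [447.50430783 -64.2556706   36.        ]
hex [441.25252736  69.95698728  28.        ]
26.7 8.214082926432887
25.2 2.0319052479715722
28.4 2.1761118469965908
26.8 11.133011886753025
26.1 12.713278818218384
```

Emit:
move_arm --moves '[{"gripper": 50, "slide": [0, 0, 0.4], "dr": [0, 0, 0]}, {"gripper": 50, "slide": [0, 0, 0.8], "dr": [0, 0, 0]}, {"gripper": 50, "slide": [0, 0, 0.98], "dr": [0, 0, 0]}, {"gripper": 50, "slide": [0, 0, 0.98], "dr": [0, 0, 0]}, {"gripper": 10, "slide": [0, 0, 0.98], "dr": [0, 0, 0]}, {"gripper": 10, "slide": [0, 0, 0.98], "dr": [0, 0, 0]}, {"gripper": 10, "slide": [0, 0, 0.98], "dr": [0, 0, 0]}, {"gripper": 10, "slide": [0, 0, 0.98], "dr": [0, 0, 0]}, {"gripper": 10, "slide": [0, 0, 0.98], "dr": [0, 0, 0]}]' --newtons 50

```text
clock: 21.7
ee_pos: [448.7, -65.9, -6.9]
ee_rot: [-0.026, 1.0, -0.001, 0.001]
ft_force: [-1.1, -1.8, 6.7]
finger_gap: 21.2
finger_force: 49.2
```

Gap 21.2 against 24 suggests a shallow grip, so I'll regrip about 6 mm deeper.

Emit:
move_arm --moves '[{"gripper": 45, "slide": [0, 0, 0], "dr": [0, 0, 0]}, {"gripper": 45, "slide": [0, 0, 0], "dr": [0, 0, 0]}, {"gripper": 45, "slide": [0, 0, 0], "dr": [0, 0, 0]}, {"gripper": 45, "slide": [0, 0, 0.06], "dr": [0, 0, 0]}, {"gripper": 45, "slide": [0, 0, 0.06], "dr": [0, 0, 0]}, {"gripper": 10, "slide": [0, 0, 0.06], "dr": [0, 0, 0]}, {"gripper": 10, "slide": [0, 0, 0.06], "dr": [0, 0, 0]}, {"gripper": 10, "slide": [0, 0, 0.06], "dr": [0, 0, 0]}, {"gripper": 10, "slide": [0, 0, 0.06], "dr": [0, 0, 0]}, {"gripper": 10, "slide": [0, 0, 0.06], "dr": [0, 0, 0]}]' --newtons 45

```text
clock: 22.95
ee_pos: [447.7, -65.5, -15.5]
ee_rot: [-0.026, 1.0, -0.0, 0.0]
ft_force: [0.4, -0.9, 0.5]
finger_gap: 21.6
finger_force: 44.0
```

Run:
```python
from h import *
a=np.radians(113.1); L=np.array([np.cos(a),np.sin(a),0])
for g,px,P in [(5,(350,205),[681.3,-68.5,9.6]),(30,(351.5,203),[681.2,-68.5,9.5]),(70,(353,204),[680.8,-68.4,-.2])]:
    P=np.array(P); o,d=ray('side',*px); A=np.c_[-d,-L,[0,0,1]]; t,s,z=np.linalg.solve(A,o-P); print(g,'s',s,'z above TCP',z)
```

```text
5 s 64.41126544776306 z above TCP 118.85270938798786
30 s 66.73719195650845 z above TCP 124.28424141800863
70 s 70.41715891592906 z above TCP 133.93747881764102
```

Emit:
move_arm --moves '[{"gripper": 10, "slide": [0, 0, -0.4], "dr": [0, 0, 0]}, {"gripper": 10, "slide": [0, 0, -0.8], "dr": [0, 0, 0]}, {"gripper": 10, "slide": [0, 0, -1], "dr": [0, 0, 0]}, {"gripper": 10, "slide": [0, 0, -1], "dr": [0, 0, 0]}]'

```text
clock: 23.45
ee_pos: [448.6, -65.6, 105.8]
ee_rot: [-0.026, 1.0, -0.0, 0.001]
ft_force: [1.1, 0.5, -2.0]
finger_gap: 21.6
finger_force: 44.2
```

```bash
python3 -c "
from h import *
plan((564.5,282.5,108,183))"
```

```text
t 23.45 at [448.6 -65.6 105.8] psi 183.0 gap 21.6
  slide [-0.372, 0.949, -0.005] drz -0.0 rows 2 -> [487.  50. 107.] 183.0
  slide [-0.372, 0.949, -0.006] drz -0.0 rows 2 -> [526. 166. 107.] 183.0
  slide [-0.372, 0.949, -0.006] drz -0.0 rows 2 -> [564. 282. 108.] 183.0
```

Emit:
move_arm --moves '[{"gripper": 10, "slide": [-0.18, 0.47, -0.01], "dr": [0, 0, 0]}, {"gripper": 10, "slide": [-0.37, 0.95, -0.03], "dr": [0, 0, 0]}, {"gripper": 10, "slide": [-0.37, 0.95, -0.03], "dr": [0, 0, 0]}]'

```text
clock: 23.82
ee_pos: [485.9, 53.9, 106.0]
ee_rot: [-0.028, 1.0, 0.0, -0.001]
ft_force: [0.2, -0.9, -0.4]
finger_gap: 22.2
finger_force: 44.6
```

Emit:
move_arm --moves '[{"gripper": 10, "slide": [-0.37, 0.95, 0], "dr": [0, 0, 0]}, {"gripper": 10, "slide": [-0.37, 0.95, 0], "dr": [0, 0, 0]}]'

```text
clock: 24.08
ee_pos: [524.3, 167.2, 106.6]
ee_rot: [-0.025, 1.0, -0.0, -0.001]
ft_force: [1.2, -0.5, -0.6]
finger_gap: 21.6
finger_force: 44.7
```

Emit:
move_arm --moves '[{"gripper": 10, "slide": [-0.37, 0.95, 0], "dr": [0, 0, 0]}, {"gripper": 10, "slide": [-0.37, 0.95, 0], "dr": [0, 0, 0]}, {"gripper": 10, "slide": [-0.37, 0.95, 0], "dr": [0, 0, 0]}, {"gripper": 10, "slide": [-0.37, 0.95, 0], "dr": [0, 0, 0]}]'

```text
clock: 24.58
ee_pos: [562.3, 282.0, 106.4]
ee_rot: [-0.026, 1.0, -0.001, -0.001]
ft_force: [0.1, 0.4, -1.1]
finger_gap: 21.7
finger_force: 44.8
```

Run:
```python
from h import *
import cv2
plan((564.5,282.5,108,183))
T=wristT(); np.save('T5.npy',T); w=eyes.camera('wrist'); cv2.imwrite('pics/w8.png',w[:,:,::-1])
# tower mouth: white flap blob centroid by colour
g=w.astype(int); m=((g.min(2)>170)&(g.max(2)-g.min(2)<25)).astype(np.uint8)
n,l,st,c=cv2.connectedComponentsWithStats(m)
for i in range(1,n):
    if st[i,4]>300: print(st[i],c[i])
# green tower top edge: project predicted mouth corners into image
ci=eyes.camera_info('wrist'); Ti=np.linalg.inv(T)
c0=np.array([512.3,280.3]);a=np.radians(3);ux=np.array([np.cos(a),np.sin(a)]);uy=np.array([-np.sin(a),np.cos(a)])
o=w[:,:,::-1].copy()
for bx,by in [(34,-45),(34,45),(82,45),(82,-45)]:
    q=Ti@np.r_[c0+bx*ux+by*uy,92,1]; u=ci['cx']+ci['fx']*q[0]/-q[2]; v=ci['cy']-ci['fy']*q[1]/-q[2]; print((bx,by),round(u,1),round(v,1)); cv2.circle(o,(int(u),int(v)),3,(0,0,255),1)
# bush flange bottom centre predicted
s=r.sense();p=np.array(s['ee_pos'])
b=eyes.camera('side')
O=np.zeros((576,800,3),np.uint8);O[:,:530]=cv2.resize(o[80:384,116:396],(530,576),interpolation=cv2.INTER_CUBIC);O[:405,530:]=cv2.resize(b[80:200,170:250,::-1],(270,405),interpolation=cv2.INTER_CUBIC)
cv2.imwrite('pics/t8.png',O)
```

```text
t 24.57 at [562.3 282.  106.4] psi 183.0 gap 21.7
  slide [-0.019, 0.003, -0.013] drz -0.0 rows 1 -> [564. 282. 108.] 183.0
[ 184  199  148   68 5726] [257.57719176 221.87425777]
[ 230  263   52   47 1436] [255.25766017 286.02367688]
[  0 333  39  26 608] [ 16.10361842 344.26973684]
(34, -45) 180.0 198.0
(34, 45) 335.4 198.0
(82, 45) 330.1 271.7
(82, -45) 185.1 271.5
```

View pics/t8.png

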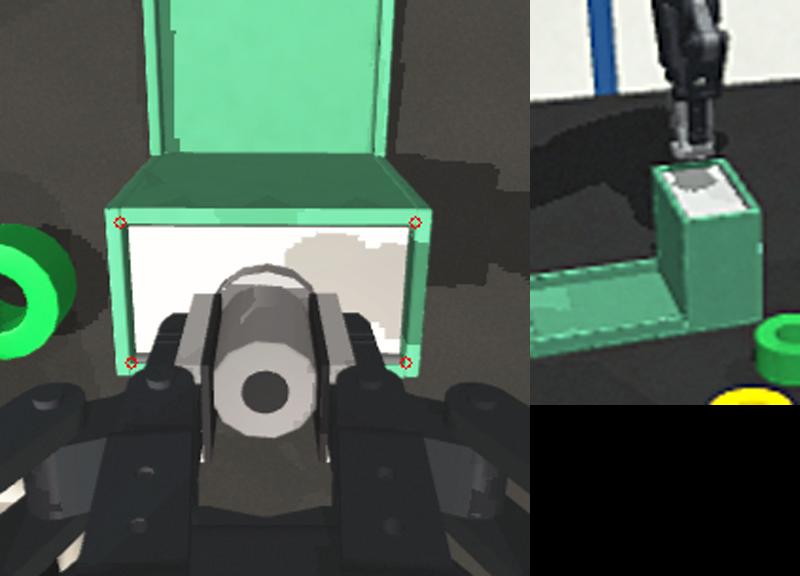

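The flap's white face spans (127–410, 225–355) in the crop and matches the predicted corners. The bush is upright in the jaws, centred near box x = 52 mm, so I'll push it down through the flap.

Emit:
move_arm --moves '[{"gripper": 10, "slide": [0, 0, 0.15], "dr": [0, 0, 0]}, {"gripper": 10, "slide": [0, 0, 0.25], "dr": [0, 0, 0]}, {"gripper": 10, "slide": [0, 0, 0.35], "dr": [0, 0, 0]}, {"gripper": 10, "slide": [0, 0, 0.45], "dr": [0, 0, 0]}, {"gripper": 10, "slide": [0, 0, 0.45], "dr": [0, 0, 0]}]'

```text
clock: 25.3
ee_pos: [561.9, 282.7, 52.5]
ee_rot: [-0.026, 1.0, -0.0, -0.001]
ft_force: [-1.2, 0.9, -1.4]
finger_gap: 21.6
finger_force: 44.8
```

Emit:
move_arm --moves '[{"gripper": 10, "slide": [0, 0, 0.08], "dr": [0, 0, 0]}, {"gripper": 10, "slide": [0, 0, 0.16], "dr": [0, 0, 0]}, {"gripper": 10, "slide": [0, 0, 0.22], "dr": [0, 0, 0]}, {"gripper": 10, "slide": [0, 0, 0.22], "dr": [0, 0, 0]}]'

```text
clock: 25.8
ee_pos: [562.2, 282.8, 26.5]
ee_rot: [-0.026, 1.0, -0.0, -0.001]
ft_force: [-2.1, 0.2, -1.4]
finger_gap: 21.6
finger_force: 44.7
```

Emit:
move_arm --moves '[{"gripper": 10, "slide": [0, 0, 0.035], "dr": [0, 0, 0]}, {"gripper": 10, "slide": [0, 0, 0.035], "dr": [0, 0, 0]}, {"gripper": 45, "slide": [0, 0, 0.035], "dr": [0, 0, 0]}, {"gripper": 45, "slide": [0, 0, 0.035], "dr": [0, 0, 0]}, {"gripper": 45, "slide": [0, 0, 0.035], "dr": [0, 0, 0]}, {"gripper": 45, "slide": [0, 0, 0.035], "dr": [0, 0, 0]}]'

```text
clock: 26.55
ee_pos: [563.2, 283.2, 24.1]
ee_rot: [-0.026, 1.0, 0.0, 0.001]
ft_force: [-0.7, -1.0, 5.7]
finger_gap: 45.0
finger_force: 4.7
```

Emit:
move_arm --moves '[{"gripper": 45, "slide": [0, 0, -0.2], "dr": [0, 0, 0]}, {"gripper": 45, "slide": [0, 0, -0.45], "dr": [0, 0, 0]}, {"gripper": 45, "slide": [0, 0, -0.7], "dr": [0, 0, 0]}, {"gripper": 45, "slide": [0, 0, -1], "dr": [0, 0, 0]}, {"gripper": 45, "slide": [0, 0, -1], "dr": [0, 0, 0]}]'

```text
clock: 27.18
ee_pos: [564.1, 283.6, 146.5]
ee_rot: [-0.026, 1.0, 0.001, 0.002]
ft_force: [-0.2, 0.1, -0.2]
finger_gap: 45.1
finger_force: 0.0
```

Run:
```python
from h import *
import cv2
plan((441.5,69.5,135,187),(441.5,69.5,108,187))
w=eyes.camera('wrist'); cv2.imwrite('pics/w9.png',w[:,:,::-1])
def stat(w,n):
    g=w.astype(int); m=((g.min(2)>150)&(g.max(2)-g.min(2)<30)).astype(np.uint8)
    k,l,st,c=cv2.connectedComponentsWithStats(m)
    print(n,[(st[i].tolist(),np.round(c[i],0).tolist()) for i in range(1,k) if st[i,4]>150])
stat(w,'wrist'); 
for n in ['scene','side']:
    b=eyes.camera(n); a=cv2.imread(f'pics/{n}0.png')[:,:,::-1]
    roi=(slice(185,225),slice(350,410)) if n=='scene' else (slice(122,150),slice(200,245))
    d=np.abs(a[roi].astype(int)-b[roi].astype(int)).max(2); print(n,'changed px',(d>40).sum(),'of',d.size); stat(b[roi],n); stat(a[roi],n+'0')
```

```text
t 27.18 at [564.1 283.6 146.5] psi 183.0 gap 45.1
  slide [0.557, -0.864, 0.044] drz -0.034 rows 2 -> [503. 177. 141.] 185.0
  slide [0.587, -0.844, 0.048] drz -0.034 rows 2 -> [442.  70. 135.] 187.0
  slide [0.0, 0.0, 0.225] drz -0.0 rows 1 -> [442.  70. 108.] 187.0
wrist [([0, 0, 23, 50, 650], [10.0, 22.0]), ([193, 179, 124, 57, 6844], [255.0, 207.0]), ([0, 306, 60, 23, 793], [28.0, 318.0])]
scene changed px 9 of 2400
scene [([17, 6, 43, 23, 813], [38.0, 17.0])]
scene0 [([17, 6, 43, 23, 808], [38.0, 17.0])]
side changed px 62 of 1260
side [([9, 7, 25, 15, 202], [21.0, 15.0])]
side0 [([9, 7, 25, 15, 238], [21.0, 14.0])]
```

The flap region in the scene view is unchanged from the start, so the flap is shut with nothing on it. Now the hex nut.

Emit:
move_arm --moves '[{"gripper": 72, "slide": [0.28, -0.43, 0], "dr": [0, 0, -0.034]}, {"gripper": 72, "slide": [0.56, -0.86, 0], "dr": [0, 0, -0.034]}, {"gripper": 72, "slide": [0.56, -0.86, 0], "dr": [0, 0, -0.034]}]'

```text
clock: 27.7
ee_pos: [498.7, 173.6, 142.2]
ee_rot: [-0.043, 0.999, -0.001, -0.001]
ft_force: [0.4, 0.9, 0.6]
finger_gap: 72.5
finger_force: 0.0
```

Emit:
move_arm --moves '[{"gripper": 72, "slide": [0.29, -0.42, 0.1], "dr": [0, 0, -0.034]}, {"gripper": 72, "slide": [0.59, -0.84, 0.35], "dr": [0, 0, -0.034]}, {"gripper": 72, "slide": [0.59, -0.84, 0.35], "dr": [0, 0, -0.034]}, {"gripper": 72, "slide": [0.59, -0.84, 0.35], "dr": [0, 0, -0.034]}, {"gripper": 72, "slide": [0.59, -0.84, 0.35], "dr": [0, 0, -0.034]}]'

```text
clock: 28.32
ee_pos: [440.5, 70.8, 101.9]
ee_rot: [-0.062, 0.998, 0.0, 0.001]
ft_force: [0.0, 0.4, -0.3]
finger_gap: 72.1
finger_force: 0.0
```

Run:
```python
from h import *
import cv2
plan((441.5,69.5,50,187),(441.5,69.5,-15,187))
T=wristT(); w=eyes.camera('wrist').astype(int)
m=((w.min(2)>120)&(w.max(2)-w.min(2)<40)).astype(np.uint8); m[230:,:150]=0;m[230:,360:]=0
k,l,st,c=cv2.connectedComponentsWithStats(m)
for i in range(1,k):
    if st[i,4]>400: print(st[i].tolist(),c[i],plane('wrist',*c[i],28,T))
ci=eyes.camera_info('wrist'); q=np.linalg.inv(T)@np.array([441.5,69.5,28,1]); print('pred hex centre px',ci['cx']+ci['fx']*q[0]/-q[2],ci['cy']-ci['fy']*q[1]/-q[2])
# dark bore
x0,y0=int(ci['cx']+ci['fx']*q[0]/-q[2]),int(ci['cy']-ci['fy']*q[1]/-q[2])
roi=w[y0-40:y0+40,x0-40:x0+40]; d=(roi.max(2)<70).astype(np.uint8)
k,l,st,c=cv2.connectedComponentsWithStats(d)
for i in range(1,k):
    if st[i,4]>200: print('dark',st[i].tolist(),plane('wrist',c[i][0]+x0-40,c[i][1]+y0-40,28,T))
```

```text
t 28.32 at [440.5  70.8 101.9] psi 187.1 gap 72.1
  slide [-0.007, -0.012, 0.433] drz 0.002 rows 1 -> [442.  70.  50.] 187.0
  slide [0.0, 0.0, 0.542] drz -0.0 rows 2 -> [442.  70. -15.] 187.0
[223, 155, 62, 73, 2499] [253.79471789 189.86714686] [437.52200392  68.77334324  28.        ]
pred hex centre px 254.10228147693394 194.90692438879734
dark [46, 3, 34, 53, 407] [428.13820172  91.60147513  28.        ]
```

Hex nut blob is centred at (254,190), as predicted (the side face biases it up). Descend and grip.

Emit:
move_arm --moves '[{"gripper": 72, "slide": [-0.01, -0.01, 0.4], "dr": [0, 0, 0]}, {"gripper": 72, "slide": [-0.01, -0.01, 0.75], "dr": [0, 0, 0]}, {"gripper": 72, "slide": [-0.01, -0.01, 0.97], "dr": [0, 0, 0]}, {"gripper": 72, "slide": [-0.01, -0.01, 0.97], "dr": [0, 0, 0]}, {"gripper": 30, "slide": [-0.01, -0.01, 0.97], "dr": [0, 0, 0]}, {"gripper": 30, "slide": [-0.01, -0.01, 0.97], "dr": [0, 0, 0]}, {"gripper": 30, "slide": [-0.01, -0.01, 0.97], "dr": [0, 0, 0]}, {"gripper": 30, "slide": [-0.01, -0.01, 0.97], "dr": [0, 0, 0]}, {"gripper": 30, "slide": [-0.01, -0.01, 0.97], "dr": [0, 0, 0]}]' --newtons 50

```text
clock: 29.5
ee_pos: [442.1, 69.4, -13.0]
ee_rot: [-0.062, 0.998, 0.001, 0.002]
ft_force: [-0.5, 1.8, 6.3]
finger_gap: 45.2
finger_force: 51.6
```

Emit:
move_arm --moves '[{"gripper": 30, "slide": [0, 0, -0.1], "dr": [0, 0, 0]}, {"gripper": 30, "slide": [0, 0, -0.4], "dr": [0, 0, 0]}, {"gripper": 30, "slide": [0, 0, -0.8], "dr": [0, 0, 0]}, {"gripper": 30, "slide": [0, 0, -0.8], "dr": [0, 0, 0]}, {"gripper": 30, "slide": [0, 0, -0.8], "dr": [0, 0, 0]}]'

```text
clock: 30.12
ee_pos: [440.6, 68.7, 80.8]
ee_rot: [-0.062, 0.998, -0.0, -0.0]
ft_force: [-0.5, -0.5, -2.9]
finger_gap: 45.0
finger_force: 51.7
```

```bash
python3 -c "
from h import *
c=np.array([512.3,280.3]);a=np.radians(3);t=c-36*np.array([np.cos(a),np.sin(a)]);print(t)
plan((t[0],t[1],82,183))"
```

```text
[476.34933675 278.41590558]
t 30.12 at [440.6  68.7  80.8] psi 187.1 gap 45.0
  slide [-0.255, 0.849, -0.005] drz 0.034 rows 2 -> [458. 174.  81.] 185.0
  slide [-0.225, 0.857, -0.005] drz 0.034 rows 2 -> [476. 278.  82.] 183.0
```

Emit:
move_arm --moves '[{"gripper": 30, "slide": [-0.13, 0.42, 0], "dr": [0, 0, 0.034]}, {"gripper": 30, "slide": [-0.25, 0.85, 0], "dr": [0, 0, 0.034]}, {"gripper": 30, "slide": [-0.25, 0.85, 0], "dr": [0, 0, 0.034]}]'

```text
clock: 30.5
ee_pos: [457.1, 176.1, 79.1]
ee_rot: [-0.046, 0.999, -0.0, -0.001]
ft_force: [0.1, -0.7, -3.2]
finger_gap: 45.2
finger_force: 52.3
```

Emit:
move_arm --moves '[{"gripper": 30, "slide": [-0.23, 0.86, 0], "dr": [0, 0, 0.034]}, {"gripper": 30, "slide": [-0.23, 0.86, 0], "dr": [0, 0, 0.034]}, {"gripper": 30, "slide": [-0.23, 0.86, 0], "dr": [0, 0, 0.034]}, {"gripper": 30, "slide": [-0.23, 0.86, 0], "dr": [0, 0, 0.034]}]'

```text
clock: 31.0
ee_pos: [475.7, 277.9, 79.7]
ee_rot: [-0.026, 1.0, -0.001, -0.001]
ft_force: [-0.2, -0.7, -3.2]
finger_gap: 44.8
finger_force: 52.7
```

```bash
python3 -c "
from h import *
plan((476.3,278.4,-4,183))"
```

```text
t 31.0 at [475.7 277.9  79.7] psi 183.0 gap 44.8
  slide [-0.007, 0.005, 0.698] drz -0.0 rows 2 -> [476. 278.  -4.] 183.0
```

Emit:
move_arm --moves '[{"gripper": 30, "slide": [0, 0, 0.3], "dr": [0, 0, 0]}, {"gripper": 30, "slide": [0, 0, 0.55], "dr": [0, 0, 0]}, {"gripper": 30, "slide": [0, 0, 0.67], "dr": [0, 0, 0]}, {"gripper": 30, "slide": [0, 0, 0.7], "dr": [0, 0, 0]}, {"gripper": 30, "slide": [0, 0, 0.72], "dr": [0, 0, 0]}, {"gripper": 30, "slide": [0, 0, 0.72], "dr": [0, 0, 0]}]'

```text
clock: 31.75
ee_pos: [476.9, 279.1, -4.5]
ee_rot: [-0.026, 1.0, 0.0, 0.001]
ft_force: [0.3, -0.2, -2.0]
finger_gap: 45.1
finger_force: 52.6
```

Emit:
move_arm --moves '[{"gripper": 30, "slide": [0, 0, 0.015], "dr": [0, 0, 0]}, {"gripper": 30, "slide": [0, 0, 0.03], "dr": [0, 0, 0]}, {"gripper": 30, "slide": [0, 0, 0.03], "dr": [0, 0, 0]}]'

```text
clock: 32.12
ee_pos: [476.6, 279.1, -8.9]
ee_rot: [-0.026, 1.0, 0.0, 0.0]
ft_force: [0.2, 0.2, -2.6]
finger_gap: 45.0
finger_force: 52.8
```

Emit:
move_arm --moves '[{"gripper": 30, "slide": [0, 0, 0.012], "dr": [0, 0, 0]}, {"gripper": 30, "slide": [0, 0, 0.02], "dr": [0, 0, 0]}, {"gripper": 30, "slide": [0, 0, 0.02], "dr": [0, 0, 0]}]'

```text
clock: 32.5
ee_pos: [476.6, 279.1, -9.0]
ee_rot: [-0.026, 1.0, 0.0, 0.001]
ft_force: [-8.2, -4.4, 18.1]
finger_gap: 44.7
finger_force: 55.0
```

Contact with the floor. Ease off, release and lift clear.

Emit:
move_arm --moves '[{"gripper": 30, "slide": [0, 0, -0.018], "dr": [0, 0, 0]}, {"gripper": 56, "slide": [0, 0, -0.018], "dr": [0, 0, 0]}, {"gripper": 56, "slide": [0, 0, -0.018], "dr": [0, 0, 0]}, {"gripper": 56, "slide": [0, 0, -0.018], "dr": [0, 0, 0]}, {"gripper": 56, "slide": [0, 0, -0.2], "dr": [0, 0, 0]}, {"gripper": 56, "slide": [0, 0, -0.6], "dr": [0, 0, 0]}, {"gripper": 56, "slide": [0, 0, -1], "dr": [0, 0, 0]}, {"gripper": 56, "slide": [0, 0, -1], "dr": [0, 0, 0]}]'

```text
clock: 33.5
ee_pos: [478.3, 280.0, 112.7]
ee_rot: [-0.026, 1.0, 0.002, 0.003]
ft_force: [-0.3, -0.6, -1.1]
finger_gap: 55.7
finger_force: 0.0
```

Emit:
move_arm --moves '[{"gripper": 56, "slide": [0.5, -0.6, -0.5], "dr": [0, 0, 0]}, {"gripper": 56, "slide": [0.9, -1, -0.8], "dr": [0, 0, 0]}, {"gripper": 56, "slide": [0.9, -1, -0.8], "dr": [0, 0, 0]}, {"gripper": 56, "slide": [0.9, -1, -0.8], "dr": [0, 0, 0]}, {"gripper": 56, "slide": [0.9, -1, -0.8], "dr": [0, 0, 0]}]'

```text
clock: 34.12
ee_pos: [375.1, 153.6, 203.8]
ee_rot: [-0.026, 1.0, 0.0, -0.0]
ft_force: [0.4, 0.9, -0.1]
finger_gap: 56.2
finger_force: 0.0
```

Run:
```python
from h import *
import cv2
plan()
# numeric check: grey (non-green, bright) blobs on green kits and old places, in scene and side
ims={n:eyes.camera(n) for n in('scene','side')}
c0=np.array([512.3,280.3]);a=np.radians(3);B=np.array([[np.cos(a),-np.sin(a)],[np.sin(a),np.cos(a)]])
t0=np.array([514.6,-289.7]);a=np.radians(-7.8);Tr=np.array([[np.cos(a),-np.sin(a)],[np.sin(a),np.cos(a)]])
for n,im in ims.items():
    g=im.astype(int); m=((g.max(2)-g.min(2)<22)&(g.min(2)>95)).astype(np.uint8)
    k,l,st,c=cv2.connectedComponentsWithStats(m)
    for i in range(1,k):
        if 25<st[i,4]<2000:
            p=plane(n,*c[i],25)[:2]
            if 350<p[0]<800 and abs(p[1])<380: print(n,st[i].tolist(),'w',np.round(p),'tray',np.round(Tr.T@(p-t0)),'box',np.round(B.T@(p-c0)))
```

```text
t 34.12 at [375.1 153.6 203.8] psi 183.0 gap 56.2
scene [136, 136, 24, 25, 453] w [ 479. -282.] tray [-36.   3.] box [ -63. -560.]
scene [120, 167, 23, 20, 321] w [ 567. -294.] tray [53.  3.] box [  25. -576.]
scene [369, 171, 23, 18, 277] w [472. 279.] tray [-119.  558.] box [-40.   1.]
scene [243, 188, 17, 16, 199] w [567.  -6.] tray [ 13. 289.] box [  40. -288.]
scene [367, 191, 44, 23, 814] w [527. 299.] tray [-68. 585.] box [16. 18.]
scene [310, 253, 35, 33, 574] w [721. 176.] tray [141. 489.] box [ 203. -116.]
scene [188, 263, 89, 25, 1096] w [759.  -4.] tray [203. 316.] box [ 231. -297.]
side [176, 157, 20, 20, 268] w [473. 265.] tray [-116.  544.] box [-40. -13.]
side [274, 158, 26, 29, 581] w [708. 178.] tray [129. 490.] box [ 191. -112.]
side [307, 196, 57, 52, 569] w [738. -44.] tray [188. 274.] box [ 208. -336.]
side [238, 227, 17, 14, 184] w [551. -30.] tray [  1. 262.] box [  23. -312.]
side [286, 333, 34, 40, 865] w [ 558. -305.] tray [45. -9.] box [  15. -587.]
side [220, 336, 41, 48, 1493] w [ 474. -290.] tray [-40.  -5.] box [ -68. -567.]
```

The ring, tee nut and hex nut measure in their places. The bush is gone from the bench, the flap is shut, and the bystanders have not moved. Handing in.

```bash
python3 -c "
from bench import r
print(r.close_job())"
```

```text
the job is handed in; nothing more can be done
None
```

I made up both kits and handed the job in at about 34 s, with no verdict returned: ring, tee nut and hex nut measured in their places, flap shut; the bush, which I could not see inside the tower, is inferred to be there.

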